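# Fit the slicing disc on the vegetable cutter's slanted shaft

### The arm

A 6-joint arm with a two-finger parallel gripper is mounted at the origin on the work surface. World frame = base frame: x ahead of the robot, y to its left, z up, the work surface at z = 0. Lengths are in mm, angles in rad, forces in N, time in s.
With the tool pointing down it reaches from about 300 to 875 mm from the base axis. Payload 4.2 kg.
Tool frame: the origin (TCP) lies midway between the tips of the shut fingers; the grasp point (between the pads) lies 19 mm behind it; z points along the fingers, y is the direction in which the jaws open and shut (so a half turn about z gives the same grasp; the last joint's range is limited). The gripper opens to 85 mm and grips with 20 to 120 N. Pads are 22 mm wide; open, the fingers measure 114 mm over their backs; the gripper's body (76 mm by 85 mm) begins 54 mm behind the grasp point. The pads swing forward as they close: fully open they stand 13 mm farther back than shut.
Start: joints at [-1.16, 0.32, 1.565, -0, 1.257, -0.02], TCP at [240.124, -522.48, 197.338] pointing down, gripper open.
Joint ranges: [-3.11, 3.11], [-0.84, 2.01], [0.21, 2.61], [-1.34, 4.49], [0.05, 2.63], [-2.56, 2.56]. Speed limits (rad/s): [2.57, 2.57, 3.14, 3.14, 3.14, 3.14].

### API

Orientations are given as a unit quaternion [x, y, z, w].
In Python, from cell import robot gives the robot as it stands.
- The arm moves only by the tool servo_tool, never from a script. Its argument "series" is a list of rows, each an object of numbers: "tx", "ty", "tz": the shift along the tool's x, y, z each as a share of 0.075 m, from -1 to 1; "rx", "ry", "rz": the turn, a rotation vector about the tool's x, y, z each as a share of 180 degrees, from -1 to 1; "claw": the opening, from -1 (shut) to 1 (fully open), so that 0 is half open. A call has 1 to 5 rows; each row shifts and turns the commanded pose from where the row before left it, along the tool's axes as they then stand; what a row does not reach is not made up. A row lasts 1/12 s, in which the tool goes at most 41.7 mm and 7.16 degrees, less where a joint would pass 70% of its speed; a pose out of reach is approached as far as the arm can. A call with a number of a shift or a turn outside -1 to 1 is refused whole. A call with a gripper value outside its range is refused whole. The fingers move at their own pace and stop on an object; "newtons" is the grip in N (left out, the last holds). Time passes only in rows, so rows that do not move let the fingers close. It gives the time, the measured TCP pose, the force and the opening at its end, in the units of the state.
- robot.get_state(): the state, without advancing time (a new reading comes with each control period).
- robot.get_image(name): name is "scene" or "top" or "wrist"; returns a dict with "image" (420x560x3 uint8, red, green, blue), "range_z" (420x560 float32, mm along the optical axis (not along the pixel's ray), 0 where there is no reading), "fx", "fy", "cx", "cy" (pixels), "R" (3x3) and "t" (3): a world point X has camera coordinates R X + t. Camera axes: x right, y down, z forward; pixel columns grow to the right and rows downward; lengths in mm; the calibration is good to about 2 mm. A picture is of the moment at which its call begins.
- robot.hand_in(): hands the job in, once; it reports no verdict.
The state is a dict: "clock": time; "q": joint angles; "joint_vel": joint speeds; "tau": joint torques, N m; "eef_pos": TCP position; "eef_rot": TCP orientation; "wrist_force": force on the tool from outside, world axes, zero at the start; "moment": the same for the moment, N m; "gripper_width": opening from 0.0 (shut) to 1.0 (fully open).
Only numpy, scipy, OpenCV 4.12 (cv2) and the standard library are available. Lean on these libraries where they do the work, as an engineer would, in place of code of your own. Each camera call takes 0.05 s, during which the arm holds its last target. There are 200 camera calls.

### The job

Hang the slicing disc (the one with the bar-shaped grip) on the slanted drive shaft of the vegetable cutter: slide it on along the shaft, turn it gently by its grip until its slots drop over the two driving pins, and seat it fully home on the flange. Feel your way and never force it, leave the disc sitting there, let go of, and leave the other things on the counter where they are.

Things in the scene. Friction and masses are not known exactly. Their poses are not given: they have to be found in the camera images.
- disc_grip (a point): The slicing disc: steel plate 185 mm across with a black hub, about 0.45 kg (+-25 %), lying flat, grip up. This point is on its axis, half-way up the grip, 38 mm above the underside; z is the disc's axis, up. The grip is a straight-sided bar along x: 64 mm long (x), 30 mm thick (y), from the plate (upper face 14 mm above the underside) to 58 mm above the underside.
- disc_under (a point): Centre of the slicing disc's underside; same axes as disc_grip. In the underside is a blind bore, 20 mm wide and 48 mm deep, for the shaft, and four slots, 12 mm wide and 11 mm deep, running outward from the bore along +x, -x, +y and -y, for the driving pins. The plate is 3 mm thick.
- machine: Vegetable cutter, feed head lifted off; stands fast. Origin at the centre of its foot, upright, its front (about towards the robot) faces its -x. 0.33 m deep, 0.28 m wide, 0.32 m high. The round chamber about the shaft has an inside radius of 100 mm and a wall that rises 30 mm above the flange face along the shaft. More than 70 N between disc and machine counts as forcing.
- shaft_root (a point): Where the drive shaft meets the flat face of its flange (64 mm across), 225 mm above the counter. z: up and out along the shaft, 40 degrees from the vertical, leaning to the machine's front; y level. Two round-topped driving pins, 8 mm thick and 9 mm high, stand on the flange, 20 mm either side of the axis. Home, the disc's underside lies on the flange: disc_under here, disc_grip 38 mm up z.
- shaft_tip (a point): Tip of the shaft, 42 mm up its axis (18 mm thick, round-ended); same axes as shaft_root. Shaft and pins stand at whatever angle the motor stopped: it differs each time, is NOT measured and not in these axes; 0.35 Nm of drag holds it. Unless slots are over the pins (within 0.1 rad) the disc rides on the pin tops, 9 mm short of home; within a quarter turn a slot always meets them. Measured poses are good to about 2 mm.
- shredder: Bystander, leave alone: a second, shredding disc, 185 mm across with a low round hub, lying to the right; not wanted. Origin at the centre of its underside.
- water: Bystander, leave alone: clear water bottle, 62 mm across, 200 mm tall. Origin at the centre of its underside.
- beaker: Bystander, leave alone: steel beaker, 80 mm across, 100 mm tall. Origin at the centre of its underside.
- turner: Bystander, leave alone: pancake turner, 270 mm long, lying flat. Origin at the centre of its underside.

How it is judged:
By the outcome, as a careful person would: the job done as asked, in the order asked, and still so for the second after the job is handed in, with the robot touching nothing.
It also fails if it takes over 64 s, if anything falls off the work surface, if the arm or the gripper's body presses on something with over 40 N, if the wrist force passes 120 N, or if a joint passes its speed limit or range.

## Working session

There is one attempt and no reset: what is moved stays moved. The work goes in short steps, Python scripts to look and compute and a tool call to move; the robot and the scene stay as the last step left them, time stands still between calls to the robot, and variables do not carry over. Pictures are saved under pics/ and viewed, about 8 in all and at most 12, crops included, and the job is handed in when it is done.

Besides the shell and the picture viewer there is one more tool, called after "Call:" in YAML: its name, and indented under it one key for each argument. servo_tool: Moves the arm, as the interface text tells. Its arguments: {"type":"object","properties":{"series":{"type":"array","items":{"type":"object","properties":{"tx":{"type":"number","minimum":-1,"maximum":1},"ty":{"type":"number","minimum":-1,"maximum":1},"tz":{"type":"number","minimum":-1,"maximum":1},"rx":{"type":"number","minimum":-1,"maximum":1},"ry":{"type":"number","minimum":-1,"maximum":1},"rz":{"type":"number","minimum":-1,"maximum":1},"claw":{"type":"number"}}}},"newtons":{"type":"number"}},"required":["series"]}

```bash
mkdir -p pics; ls
cat > h.py <<'E'
from cell import robot
import numpy as np, cv2
from scipy.spatial.transform import Rotation as Ro
def grab(n,name):
    d=robot.get_image(n); cv2.imwrite(f'pics/{name}.png',d['image'][:,:,::-1]); np.savez(f'pics/{name}.npz',**d); return d
def pts(d):
    z=d['range_z']; v,u=np.indices(z.shape)
    P=np.stack([(u-d['cx'])/d['fx']*z,(v-d['cy'])/d['fy']*z,z],-1)
    W=(P-np.array(d['t']))@np.array(d['R']); W[z==0]=np.nan; return W
def proj(d,X):
    c=np.array(d['R'])@X+d['t']; return [d['fx']*c[0]/c[2]+d['cx'],d['fy']*c[1]/c[2]+d['cy']]
E
python3 - <<'E'
from h import *
a=grab('scene','s0');b=grab('top','t0')
cv2.imwrite('pics/both.png',cv2.resize(np.vstack([a['image'],b['image']])[:,:,::-1],(448,672))[:600] if 0 else np.hstack([cv2.resize(a['image'],(400,300)),cv2.resize(b['image'],(400,300))])[:,:,::-1])
print(robot.get_state())
for d in(a,b): print(d['R'],d['t'],d['fx'])
E
```

```text
pics
{'clock': 0.1, 'q': array([-1.16002736e+00,  3.20212689e-01,  1.56555112e+00,  2.88636927e-05,
        1.25742546e+00, -1.99803978e-02]), 'joint_vel': array([ 0.00027625, -0.00316373, -0.00398464,  0.00047159,  0.00104251,
       -0.000653  ]), 'tau': array([ 6.22428452e-04, -4.16408050e+01, -2.34704053e+01, -3.64966604e-05,
        4.87086625e-03,  1.33994934e-05]), 'eef_pos': array([ 239.9173186 , -522.01940995,  196.57746262]), 'eef_rot': array([ 9.76897030e-01,  2.13709044e-01, -1.41529921e-04, -7.85782203e-04]), 'wrist_force': array([ 0.25676855,  0.48194893, -0.28836849]), 'moment': array([-0.02539774,  0.0115634 ,  0.00236784]), 'gripper_width': 1.00240446675775}
[[ 0.35480836  0.93490656 -0.00779377]
 [ 0.77329938 -0.2981413  -0.55957112]
 [-0.52547035  0.1925136  -0.82874569]] [-109.77687939 -236.13219625 1815.62150153] 501.42770082243607
[[-0.01013748 -0.9998483  -0.01416345]
 [-0.99397658  0.01162164 -0.10897478]
 [ 0.10912285  0.01297341 -0.99394361]] [ -16.08945179  445.78096379 1778.81951279] 547.0443754779728
```

View pics/s0.png

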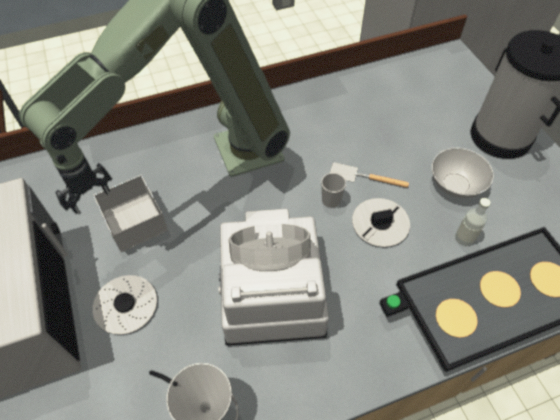

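View pics/t0.png

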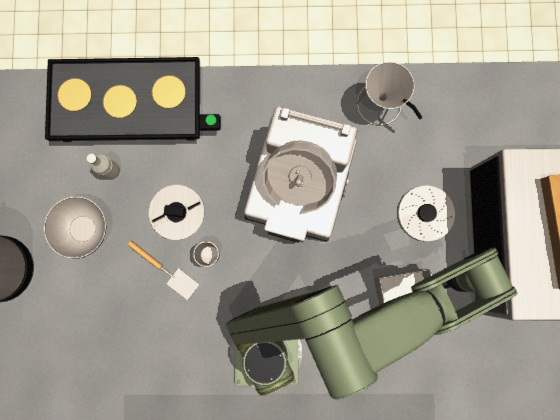

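The scene view shows the slicing disc at (381,221) and the machine's shaft at about (270,240). In the top view the disc is at (176,212), the shaft at (297,178) and the beaker at (206,254), close to the disc. Next I'll get the numbers from the depth data.

```bash
cat > m.py <<'E'
from h import *
b=dict(np.load('pics/t0.npz')); a=dict(np.load('pics/s0.npz'))
for n,d,(u,v) in(('top',b,(176,212)),('scene',a,(381,221))):
    W=pts(d); s=np.s_[v-35:v+35,u-35:u+35]; w=W[s].reshape(-1,3); im=d['image'][s].reshape(-1,3).max(1)
    g=w[(w[:,2]>48)&(w[:,2]<66)&(np.hypot(*(w[:,:2]-W[v,u,:2]).T)<45)]
    r=cv2.minAreaRect(g[:,:2].astype(np.float32)); print(n,'grip top',len(g),r,np.median(g[:,2]))
    box=cv2.boxPoints(r); print(box.round())
    p=w[(w[:,2]>8)&(w[:,2]<22)]; print('plate',cv2.minEnclosingCircle(p[:,:2].astype(np.float32)),np.median(p[:,2]))
    bk=w[(im<60)&(w[:,2]<30)&(w[:,2]>5)]; print('dark low',cv2.minAreaRect(bk[:,:2].astype(np.float32)))
W=pts(b)
# machine outline
m=(W[...,2]>60)&(np.hypot(W[...,0]-W[178,297,0],W[...,1]-W[178,297,1])<230)
for (u,v) in [(297,178),(285,180),(310,180),(297,195),(297,165),(285,222),(318,120)]: print(u,v,W[v,u].round())
c=[];
for k,d in(('t',b),('s',a)):
    u0,v0,u1,v1=(235,95,365,250) if k=='t' else (200,200,345,350)
    c.append(cv2.resize(d['image'][v0:v1,u0:u1],(390,390),interpolation=cv2.INTER_CUBIC))
cv2.imwrite('pics/crop.png',np.hstack(c)[:,:,::-1])
E
python3 m.py
```

```text
top grip top 177 ((461.5003967285156, 292.2220764160156), (64.7502670288086, 30.390600204467773), 82.0110855102539) 57.61076164920323
[[442. 262.]
 [472. 258.]
 [481. 322.]
 [451. 326.]]
plate ((459.5795593261719, 289.44256591796875), 156.737060546875) 14.266912866132044
dark low ((461.3590087890625, 294.6607360839844), (61.483726501464844, 151.38560485839844), 2.1955482959747314)
scene grip top 176 ((465.5639953613281, 294.7396240234375), (64.12981414794922, 33.41987991333008), 81.7665786743164) 56.11711492100513
[[444. 265.]
 [478. 261.]
 [487. 324.]
 [454. 329.]]
plate ((436.7890930175781, 327.35357666015625), 136.52371215820312) 13.146916910000616
dark low ((481.7077331542969, 285.6769104003906), (57.55824661254883, 23.524555206298828), 68.53300476074219)
297 178 [ 527. -102.  259.]
285 180 [534. -68. 189.]
310 180 [ 526. -141.  229.]
297 195 [ 490. -104.  173.]
297 165 [ 569. -103.  239.]
285 222 [411. -67. 143.]
318 120 [ 690. -164.  287.]
```

View pics/crop.png

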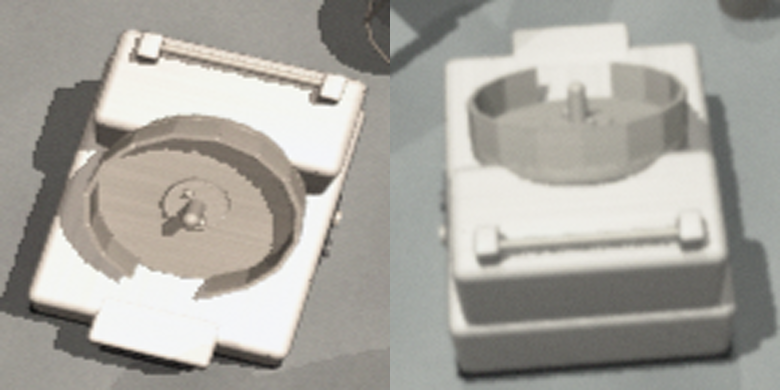

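The crop shows the shaft and flange in the chamber, with one driving pin visible beside the shaft. I'll fit the chamber floor plane, the rim and the shaft points next.

```bash
cat > m2.py <<'E'
from h import *
import sys
ds=[dict(np.load(f'pics/{n}.npz')) for n in sys.argv[1:]]
w=np.vstack([pts(d).reshape(-1,3) for d in ds])
w=w[(np.hypot(w[:,0]-540,w[:,1]+100)<260)&(w[:,2]>20)]
r=cv2.minAreaRect(w[:,:2].astype(np.float32)); print('outline',r)
c0=np.array([550,-100,225.]); best=None
for phi in np.radians(np.arange(-40,41,.5)):   # heading of machine x
    n=np.array([-np.sin(.698132)*np.cos(phi),-np.sin(.698132)*np.sin(phi),np.cos(.698132)])
    q=w[np.linalg.norm(w-c0,axis=1)<110]; s=q@n
    h,e=np.histogram(s,np.arange(s.min(),s.max(),3)); 
    if best is None or h.max()>best[0]: best=(h.max(),phi,n,e[h.argmax()]+1.5)
_,phi,n,s0=best; print('yaw',np.degrees(phi),'n',n,'s0',s0,best[0])
# refine plane free
q=w[np.linalg.norm(w-c0,axis=1)<110]
for _ in range(8):
    k=q[abs(q@n-s0)<3]; c=k.mean(0); n=np.linalg.svd(k-c,full_matrices=False)[2][2]; n*=np.sign(n[2]); s0=c@n
print('free n',n,'tilt',np.degrees(np.arccos(n[2])),'yaw',np.degrees(np.arctan2(-n[1],-n[0])),'centre',c,len(k))
yaw=np.arctan2(-n[1],-n[0]); 
z=np.array([-np.sin(.698132)*np.cos(yaw),-np.sin(.698132)*np.sin(yaw),np.cos(.698132)])
y=np.array([-np.sin(yaw),np.cos(yaw),0]);x=np.cross(y,z); R=np.c_[x,y,z]
L=(w-c)@R
# shaft points
k=L[(L[:,2]>15)&(L[:,2]<60)&(np.hypot(L[:,0],L[:,1])<40)]; print('shaft pts',len(k)); print(k[np.argsort(k[:,2])].round(1)[:60:2])
# rim
for lo in range(-12,60,4):
    k=L[(L[:,2]>=lo)&(L[:,2]<lo+4)&(np.hypot(L[:,0],L[:,1])<130)&(np.hypot(L[:,0],L[:,1])>60)]
    if len(k)>20:
        A=np.c_[2*k[:,:2],np.ones(len(k))]; o=np.linalg.lstsq(A,(k[:,:2]**2).sum(1),rcond=None)[0]; print(lo,len(k),o[:2],np.sqrt(o[2]+o[:2]@o[:2]))
np.savez('pics/plane.npz',R=R,c=c)
E
python3 m2.py t0 s0
```

```text
outline ((542.2286376953125, -116.55244445800781), (293.732666015625, 371.0003967285156), 73.99864959716797)
yaw -14.500000000000002 n [-0.62231353  0.16094122  0.76604425] s0 -191.5041928184609 1092
free n [-0.62624512  0.18124175  0.75826676] tilt 40.68836357542515 yaw -16.140984175779643 centre [ 541.52039978 -106.38846426  213.32643185] 2057
shaft pts 176
[[ -2.6  12.   15.1]
 [ -6.2 -18.   15.4]
 [ -0.6   6.3  15.4]
 [ 13.4  -2.8  15.5]
 [ 11.9   0.   15.6]
 [ -4.6 -15.3  15.7]
 [  9.1 -12.8  15.9]
 [ 24.9   4.7  16.2]
 [ 26.8   9.8  16.5]
 [  9.7   2.7  16.5]
 [-10.6   6.9  16.7]
 [ 17.8  -0.2  16.8]
 [ -8.6 -12.4  16.9]
 [ 16.3 -10.6  17.1]
 [ 28.4   7.2  17.2]
 [ 11.5   0.1  17.4]
 [ 12.6  -9.3  18. ]
 [  7.  -35.   18.4]
 [  6.7 -22.9  18.5]
 [ 23.6  -9.8  18.7]
 [ 15.6  -2.6  19. ]
 [ 18.   -5.3  20.1]
 [  9.3 -10.2  20.2]
 [ 11.1  -7.6  20.6]
 [ 12.4  -5.   20.9]
 [  5.7 -14.4  21.4]
 [ 15.5   0.2  21.5]
 [ 16.7  -2.9  22.6]
 [ 12.7  -0.8  22.8]
 [ 13.8   3.   23.5]]
-12 238 [-0.49248822 -1.33782813] 116.48470481250594
-8 416 [11.77814029 -1.24750193] 101.89274529568105
-4 1106 [ 5.17832343 -2.08188647] 91.268565802439
0 1076 [ 0.81482111 -2.70548901] 90.0168432750084
4 603 [-1.53652154 -1.41856305] 99.12284325722337
8 393 [-1.23631134 -2.91102176] 108.94155698664424
12 346 [-2.13305449 -4.10767263] 111.66148221341874
16 299 [ 1.31812515 -4.72487793] 108.75886036611892
20 278 [ 6.00592725 -3.93103913] 106.24766401109082
24 266 [ 7.54421873 -3.9874796 ] 104.89918527959185
28 277 [ 9.49818593 -4.20142864] 103.70312654653023
32 282 [ 9.67107824 -4.80910408] 103.47282815404623
36 505 [ 7.97540319 -4.55840784] 103.6325069503984
40 187 [ 7.88404945 -6.35130334] 103.17449116890101
44 53 [ 8.78971057 -6.9421416 ] 103.89999948386141
```

```bash
cat >> h.py <<'E'
from scipy.linalg import expm,logm
def T(R,p): M=np.eye(4); M[:3,:3]=R; M[:3,3]=p; return M
def cur():
    s=robot.get_state(); return T(Ro.from_quat(s['eef_rot']).as_matrix(),s['eef_pos']),s
def plan(T0,T1,n=None):
    "identical body-frame rows from T0 to T1"
    D=np.linalg.inv(T0)@T1
    n0=max(np.linalg.norm(D[:3,3])/38,np.degrees(Ro.from_matrix(D[:3,:3]).magnitude())/6.8); n=n or int(np.ceil(n0))
    M=expm(np.real(logm(D))/n)
    print('n',n,'t',(M[:3,3]/75).round(4),'r',(Ro.from_matrix(M[:3,:3]).as_rotvec()/np.pi).round(5))
    K=T0.copy()
    for i in range(n):
        K=K@M
        if i%max(1,n//5)==0: print('   via',K[:3,3].round(),'z',K[:3,2].round(2))
    return T1
def frame(yaw,tilt,spin=0):
    "tool frame: z=-shaft axis, x level, spun about tool z"
    z=np.array([np.sin(tilt)*np.cos(yaw),np.sin(tilt)*np.sin(yaw),-np.cos(tilt)]); x=np.array([-np.sin(yaw),np.cos(yaw),0])
    return np.c_[x,np.cross(z,x),z]@Ro.from_euler('z',spin).as_matrix()
E
python3 - <<'E'
from h import *
T0,s=cur(); d=robot.get_image('wrist')
C=np.eye(4);C[:3,:3]=d['R'];C[:3,3]=d['t']; E=np.linalg.inv(T0)@np.linalg.inv(C); print('cam in tool',E.round(3),d['fx'])
yaw=np.radians(-16)
A=T(T0[:3,:3],T0[:3,3]+[60,120,130]); plan(T0,A,5)
R=frame(yaw,.698); zs=-R[:,2]
plan(A,T(R,np.array([545,-111,225])+190*zs))
E
```

```text
cam in tool [[ 0.00000e+00 -9.61000e-01 -2.76000e-01  6.92710e+01]
 [ 1.00000e+00 -0.00000e+00  1.00000e-03  3.82000e-01]
 [-1.00000e-03 -2.76000e-01  9.61000e-01 -1.76019e+02]
 [ 0.00000e+00  0.00000e+00  0.00000e+00  1.00000e+00]] 340.659522170476
n 5 t [ 0.279  -0.2245 -0.3463] r [-0. -0.  0.]
   via [ 252. -498.  223.] z [-0.  0. -1.]
   via [ 264. -474.  249.] z [-0.  0. -1.]
   via [ 276. -450.  275.] z [-0.  0. -1.]
   via [ 288. -426.  301.] z [-0.  0. -1.]
   via [ 300. -402.  327.] z [-0.  0. -1.]
n 10 t [ 0.4502 -0.1605 -0.0905] r [-0.02085  0.00953 -0.02626]
   via [ 326. -377.  333.] z [ 0.06 -0.04 -1.  ]
   via [ 369. -320.  347.] z [ 0.18 -0.12 -0.98]
   via [ 401. -256.  359.] z [ 0.31 -0.17 -0.94]
   via [ 421. -186.  368.] z [ 0.44 -0.19 -0.88]
   via [ 428. -114.  371.] z [ 0.56 -0.19 -0.81]
```

Call:
servo_tool:
  series:
    - {"tx": 0.279,"ty": -0.2245,"tz": -0.346}
    - {"tx": 0.279,"ty": -0.2245,"tz": -0.346}
    - {"tx": 0.279,"ty": -0.2245,"tz": -0.346}
    - {"tx": 0.279,"ty": -0.2245,"tz": -0.346}
    - {"tx": 0.279,"ty": -0.2245,"tz": -0.346}

```text
schema error: expected keys tx, ty, tz, rx, ry, rz, claw
```

Call:
servo_tool:
  series:
    - {"tx": 0.45,"ty": -0.16,"tz": -0.09,"rx": -0.0209,"ry": 0.0095,"rz": -0.0263}
    - {"tx": 0.45,"ty": -0.16,"tz": -0.09,"rx": -0.0209,"ry": 0.0095,"rz": -0.0263}
    - {"tx": 0.45,"ty": -0.16,"tz": -0.09,"rx": -0.0209,"ry": 0.0095,"rz": -0.0263}
    - {"tx": 0.45,"ty": -0.16,"tz": -0.09,"rx": -0.0209,"ry": 0.0095,"rz": -0.0263}
    - {"tx": 0.45,"ty": -0.16,"tz": -0.09,"rx": -0.0209,"ry": 0.0095,"rz": -0.0263}

```text
schema error: expected keys tx, ty, tz, rx, ry, rz, claw
```

Call:
servo_tool:
  series:
    - {"tx": 0.45,"ty": -0.16,"tz": -0.09,"rx": -0.0209,"ry": 0.0095,"rz": -0.0263}
    - {"tx": 0.45,"ty": -0.16,"tz": -0.09,"rx": -0.0209,"ry": 0.0095,"rz": -0.0263}
    - {"tx": 0.45,"ty": -0.16,"tz": -0.09,"rx": -0.0209,"ry": 0.0095,"rz": -0.0263}
    - {"tx": 0.45,"ty": -0.16,"tz": -0.09,"rx": -0.0209,"ry": 0.0095,"rz": -0.0263}
    - {"tx": 0.45,"ty": -0.16,"tz": -0.09,"rx": -0.0209,"ry": 0.0095,"rz": -0.0263}

```text
schema error: expected keys tx, ty, tz, rx, ry, rz, claw
```

Call:
servo_tool:
  series:
    - {}
    - {}

```text
schema error: expected keys tx, ty, tz, rx, ry, rz, claw
```

```bash
python3 - <<'E'
from h import *
T0,s=cur(); print(T0.round(3),s['q'],s['clock'])
grab('wrist','w1')
E
python3 m2.py w1 | grep -v '\[\['
```

```text
[[ 9.09000e-01  4.18000e-01 -1.00000e-03  2.39947e+02]
 [ 4.18000e-01 -9.09000e-01  1.00000e-03 -5.22090e+02]
 [ 0.00000e+00 -1.00000e-03 -1.00000e+00  1.96658e+02]
 [ 0.00000e+00  0.00000e+00  0.00000e+00  1.00000e+00]] [-1.16000382e+00  3.20169477e-01  1.56540867e+00 -1.37622657e-05
  1.25740556e+00 -1.99889477e-02] 0.15
outline ((0.0, 0.0), (0.0, 0.0), 0.0)Traceback (most recent call last):
  File "m2.py", line 11, in <module>
    h,e=np.histogram(s,np.arange(s.min(),s.max(),3));
                                 ~~~~~^^
    return umr_minimum(a, axis, None, out, keepdims, initial, where)
ValueError: zero-size array to reduction operation minimum which has no identity
```

View pics/w1.png

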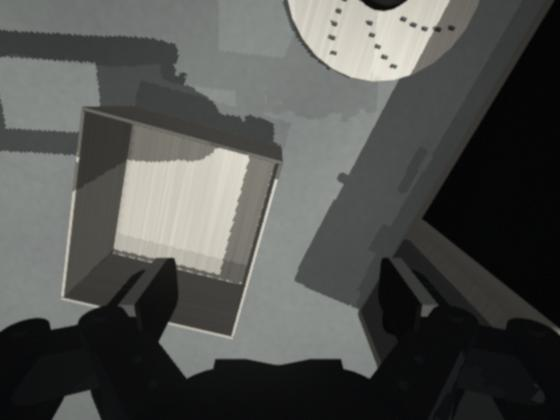

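Every row was refused because each one needs all seven keys, so the arm hasn't moved and the picture shows only the start view. I'll resend with complete rows.

Call:
servo_tool:
  series:
    - {"tx": 0.279,"ty": -0.2245,"tz": -0.346,"rx": 0,"ry": 0,"rz": 0,"claw": 1}
    - {"tx": 0.279,"ty": -0.2245,"tz": -0.346,"rx": 0,"ry": 0,"rz": 0,"claw": 1}
    - {"tx": 0.279,"ty": -0.2245,"tz": -0.346,"rx": 0,"ry": 0,"rz": 0,"claw": 1}
    - {"tx": 0.279,"ty": -0.2245,"tz": -0.346,"rx": 0,"ry": 0,"rz": 0,"claw": 1}
    - {"tx": 0.279,"ty": -0.2245,"tz": -0.346,"rx": 0,"ry": 0,"rz": 0,"claw": 1}

```text
clock: 0.62
eef_pos: [300.2, -400.9, 328.1]
eef_rot: [0.977, 0.214, -0.0, -0.0]
wrist_force: [0.4, -1.0, 0.3]
gripper_width: 0.999
```

Call:
servo_tool:
  series:
    - {"tx": 0.45,"ty": -0.16,"tz": -0.09,"rx": -0.0209,"ry": 0.0095,"rz": -0.0263,"claw": 1}
    - {"tx": 0.45,"ty": -0.16,"tz": -0.09,"rx": -0.0209,"ry": 0.0095,"rz": -0.0263,"claw": 1}
    - {"tx": 0.45,"ty": -0.16,"tz": -0.09,"rx": -0.0209,"ry": 0.0095,"rz": -0.0263,"claw": 1}
    - {"tx": 0.45,"ty": -0.16,"tz": -0.09,"rx": -0.0209,"ry": 0.0095,"rz": -0.0263,"claw": 1}
    - {"tx": 0.45,"ty": -0.16,"tz": -0.09,"rx": -0.0209,"ry": 0.0095,"rz": -0.0263,"claw": 1}

```text
clock: 1.03
eef_pos: [402.2, -254.8, 359.9]
eef_rot: [0.896, 0.407, 0.108, 0.144]
wrist_force: [1.1, -0.7, -0.1]
gripper_width: 0.998
```

Call:
servo_tool:
  series:
    - {"tx": 0.45,"ty": -0.16,"tz": -0.09,"rx": -0.0209,"ry": 0.0095,"rz": -0.0263,"claw": 1}
    - {"tx": 0.45,"ty": -0.16,"tz": -0.09,"rx": -0.0209,"ry": 0.0095,"rz": -0.0263,"claw": 1}
    - {"tx": 0.45,"ty": -0.16,"tz": -0.09,"rx": -0.0209,"ry": 0.0095,"rz": -0.0263,"claw": 1}
    - {"tx": 0.45,"ty": -0.16,"tz": -0.09,"rx": -0.0209,"ry": 0.0095,"rz": -0.0263,"claw": 1}
    - {"tx": 0.45,"ty": -0.16,"tz": -0.09,"rx": -0.0209,"ry": 0.0095,"rz": -0.0263,"claw": 1}

```text
clock: 1.45
eef_pos: [427.6, -76.5, 370.9]
eef_rot: [0.748, 0.567, 0.207, 0.276]
wrist_force: [0.7, -0.3, -0.4]
gripper_width: 0.999
```

Call:
servo_tool:
  series:
    - {"tx": 0,"ty": 0,"tz": 0,"rx": 0,"ry": 0,"rz": 0,"claw": 1}
    - {"tx": 0,"ty": 0,"tz": 0,"rx": 0,"ry": 0,"rz": 0,"claw": 1}

```text
clock: 1.62
eef_pos: [426.7, -75.1, 369.5]
eef_rot: [0.748, 0.568, 0.206, 0.274]
wrist_force: [0.2, -0.3, 0.4]
gripper_width: 1.001
```

```bash
python3 - <<'E'
from h import *
T0,s=cur(); print(T0.round(3),s['q'],s['clock'])
grab('wrist','w1')
E
python3 m2.py w1
```

```text
[[ 2.69000e-01  7.38000e-01  6.19000e-01  4.26687e+02]
 [ 9.63000e-01 -2.04000e-01 -1.76000e-01 -7.51310e+01]
 [-3.00000e-03  6.44000e-01 -7.65000e-01  3.69521e+02]
 [ 0.00000e+00  0.00000e+00  0.00000e+00  1.00000e+00]] [-0.1187108  -0.35439483  1.99979607 -0.14013808  0.80784712  0.21308079] 1.6167
outline ((507.3818359375, -101.76878356933594), (282.69189453125, 415.79534912109375), 73.35906219482422)
yaw -15.5 n [-0.61940994  0.17177758  0.76604425] s0 -189.3083628237649 19561
free n [-0.61816973  0.18054555  0.76502908] tilt 40.09042123604465 yaw -16.281219453682315 centre [ 546.40735687 -104.1156727   217.43314991] 22755
shaft pts 425
[[-16.6 -15.4  15.1]
 [-18.7 -15.4  15.2]
 [ 18.3   5.5  15.3]
 [ 13.1   4.5  15.6]
 [-15.5 -17.4  15.7]
 [-20.8 -18.5  15.9]
 [ 13.1   1.3  16.1]
 [ 14.2  -0.8  16.2]
 [ 13.1   0.3  16.3]
 [ 12.    3.5  16.5]
 [-15.4 -16.1  16.6]
 [-19.7 -16.2  16.6]
 [-18.7 -22.7  16.6]
 [-16.5 -22.7  16.7]
 [-20.8 -17.2  16.8]
 [  3.6  -0.8  16.8]
 [ 17.3  -0.6  16.9]
 [-15.4 -19.3  17.1]
 [-14.3 -18.2  17.2]
 [ 14.1   4.7  17.2]
 [-17.5 -17.1  17.2]
 [-14.3 -1
[... 210 characters left out ...]
07] 113.04348997278395
-8 866 [-3.65174645 10.04267282] 112.6186797083747
-4 9386 [-5.82893801 -2.73441134] 86.27760455370925
0 9128 [-7.41777473 -6.02171222] 86.88082822179696
4 902 [-13.32418802  -3.39951077] 108.22843151980294
8 742 [-13.72975634  -3.85161866] 108.11141751265454
12 521 [-4.50788547 -7.0445096 ] 102.60797736037955
16 496 [-1.03899138 -8.36440491] 100.66538146375858
20 539 [-1.06062952 -8.37320285] 100.70488812716877
24 564 [-1.05611578 -8.37465576] 100.69153123278942
28 551 [-0.95004023 -8.41676931] 100.65579345940182
32 594 [-1.0054341  -8.42655213] 100.66924215586634
36 2249 [-1.06448041 -8.01864537] 103.03926858889868
40 1822 [-0.91428278 -8.27579506] 103.50418052327329
```

View pics/w1.png

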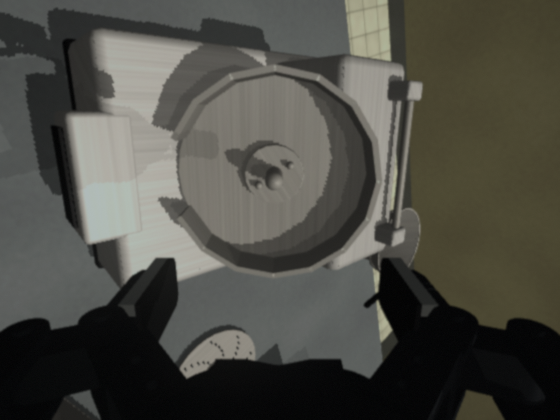

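The shaft axis is well fixed, with the rim fit holding at (-1.0,-8.4) in the plane frame. Both pins show beside the shaft at (287,163) and (256,186). I'll get the pin angle and flange level, then plan the move to the disc.

```bash
cat > m3.py <<'E'
from h import *
d=dict(np.load('pics/w1.npz')); P=np.load('pics/plane.npz'); R,c=P['R'],P['c']
L=(pts(d).reshape(-1,3)-c)@R-[-1.0,-8.4,0]; r=np.hypot(L[:,0],L[:,1])
f=L[(r>25)&(r<31)]; fl=np.median(f[:,2]); print('flange z',fl,np.percentile(f[:,2],[20,80]),'floor',np.median(L[(r>45)&(r<80),2]))
L[:,2]-=fl
p=L[(abs(r-20)<6)&(L[:,2]>5)&(L[:,2]<12)]; a=np.arctan2(p[:,1],p[:,0])
print('pins',len(p),np.degrees(np.angle(np.exp(2j*a).mean())/2),abs(np.exp(2j*a).mean()),'top',np.percentile(p[:,2],[50,95]))
for s in(p[:,0]>0,p[:,0]<0): print(p[s].mean(0),s.sum())
t=L[(r<14)&(L[:,2]>33)]; print('tip',len(t),t[:,2].max(),t.mean(0))
root=c+R@[-1,-8.4,fl]; print('root',root,'tip',root+42*R[:,2])
np.savez('pics/shaft.npz',R=R,root=root)
T0,s=cur()
# go to the disc: tool down, y along -8deg (thickness)
for y in(-8,172):
    z=np.array([0,0,-1.]); yy=np.array([np.cos(np.radians(y)),np.sin(np.radians(y)),0]); Rd=np.c_[np.cross(yy,z),yy,z]
    print(y); plan(T0,T(Rd,[462.5,293,150]))
E
python3 m3.py
```

```text
flange z 319.2064739806579 [309.72391268 324.64170499] floor 291.00178582760384
pins 1146 -67.99797347911809 0.6786007591630068 top [6.89515744 8.33883372]
[14.37487789 20.60973002  7.08804941] 229
[-11.347556    20.38426268   6.8116614 ] 917Traceback (most recent call last):
  File "m3.py", line 9, in <module>
    t=L[(r<14)&(L[:,2]>33)]; print('tip',len(t),t[:,2].max(),t.mean(0))
                                                ~~~~~~~~~~^^
    return umr_maximum(a, axis, None, out, keepdims, initial, where)
ValueError: zero-size array to reduction operation maximum which has no identity
```

```bash
sed -i "s/^L=(pts.*/L=(pts(d).reshape(-1,3)-c)@R-[-1.0,-8.4,0]; L=L[abs(L[:,2])<70]; r=np.hypot(L[:,0],L[:,1])/" m3.py; python3 m3.py
```

```text
flange z 10.015065815693898 [ 9.39621535 10.68473383] floor -0.019399902673434312
pins 88 33.010626316317065 0.9794452078011047 top [7.61751203 9.45542363]
[16.7421513  11.25766889  7.5529121 ] 45
[-16.51639084 -10.34435119   7.54407729] 43
tip 254 43.03636862466965 [ 0.09631788  1.17782708 38.96695375]
root [ 537.1376771  -110.15926332  224.46234566] tip [ 511.22324571 -102.59057302  256.6362042 ]
-8
n 12 t [ 0.4145 -0.1375  0.2098] r [ 0.01854  0.00135 -0.00344]
   via [438. -48. 352.] z [ 0.58 -0.16 -0.8 ]
   via [455.  12. 313.] z [ 0.48 -0.13 -0.87]
   via [467.  73. 275.] z [ 0.38 -0.1  -0.92]
   via [472. 134. 238.] z [ 0.28 -0.07 -0.96]
   via [472. 197. 201.] z [ 0.17 -0.04 -0.98]
   via [467. 261. 166.] z [ 0.06 -0.01 -1.  ]
172
n 26 t [-0.0699 -0.3074 -0.0056] r [ 0.00092 -0.01265  0.03466]
   via [409. -77. 356.] z [ 0.6  -0.21 -0.77]
   via [325. -41. 284.] z [ 0.48 -0.36 -0.8 ]
   via [278.  46. 221.] z [ 0.3  -0.41 -0.86]
   via [288. 154. 177.] z [ 0.12 -0.35 -0.93]
   via [355. 247. 155.] z [ 0.01 -0.2  -0.98]
   via [462. 293. 150.] z [ 0.  0. -1.]
```

The numbers agree: the root is at (537,-110,224.5) against a stated 225 mm height, and the pins sit at 33° and 20 mm radius. Moving to above the disc.

Call:
servo_tool:
  series:
    - {"tx": 0.4145,"ty": -0.1375,"tz": 0.21,"rx": 0.01854,"ry": 0.00135,"rz": -0.00344,"claw": 1}
    - {"tx": 0.4145,"ty": -0.1375,"tz": 0.21,"rx": 0.01854,"ry": 0.00135,"rz": -0.00344,"claw": 1}
    - {"tx": 0.4145,"ty": -0.1375,"tz": 0.21,"rx": 0.01854,"ry": 0.00135,"rz": -0.00344,"claw": 1}
    - {"tx": 0.4145,"ty": -0.1375,"tz": 0.21,"rx": 0.01854,"ry": 0.00135,"rz": -0.00344,"claw": 1}
    - {"tx": 0.4145,"ty": -0.1375,"tz": 0.21,"rx": 0.01854,"ry": 0.00135,"rz": -0.00344,"claw": 1}

```text
clock: 2.08
eef_pos: [469.1, 71.1, 274.6]
eef_rot: [0.765, 0.611, 0.12, 0.162]
wrist_force: [1.2, -0.0, 0.2]
gripper_width: 1.002
```

Call:
servo_tool:
  series:
    - {"tx": 0.4145,"ty": -0.1375,"tz": 0.21,"rx": 0.01854,"ry": 0.00135,"rz": -0.00344,"claw": 1}
    - {"tx": 0.4145,"ty": -0.1375,"tz": 0.21,"rx": 0.01854,"ry": 0.00135,"rz": -0.00344,"claw": 1}
    - {"tx": 0.4145,"ty": -0.1375,"tz": 0.21,"rx": 0.01854,"ry": 0.00135,"rz": -0.00344,"claw": 1}
    - {"tx": 0.4145,"ty": -0.1375,"tz": 0.21,"rx": 0.01854,"ry": 0.00135,"rz": -0.00344,"claw": 1}
    - {"tx": 0.4145,"ty": -0.1375,"tz": 0.21,"rx": 0.01854,"ry": 0.00135,"rz": -0.00344,"claw": 1}

```text
clock: 2.5
eef_pos: [474.0, 227.7, 182.0]
eef_rot: [0.763, 0.644, 0.034, 0.046]
wrist_force: [0.3, -0.6, -0.3]
gripper_width: 1.0
```

Call:
servo_tool:
  series:
    - {"tx": 0.4145,"ty": -0.1375,"tz": 0.21,"rx": 0.01854,"ry": 0.00135,"rz": -0.00344,"claw": 1}
    - {"tx": 0.4145,"ty": -0.1375,"tz": 0.21,"rx": 0.01854,"ry": 0.00135,"rz": -0.00344,"claw": 1}
    - {"tx": 0,"ty": 0,"tz": 0,"rx": 0,"ry": 0,"rz": 0,"claw": 1}
    - {"tx": 0,"ty": 0,"tz": 0,"rx": 0,"ry": 0,"rz": 0,"claw": 1}

```text
clock: 2.83
eef_pos: [465.8, 290.9, 147.5]
eef_rot: [0.756, 0.654, -0.002, -0.0]
wrist_force: [0.1, 0.2, -0.2]
gripper_width: 1.002
```

```bash
cat > m4.py <<'E'
from h import *
T0,s=cur(); print(T0.round(3),s['q'],s['clock'])
d=grab('wrist','w2'); w=pts(d).reshape(-1,3)
g=w[(w[:,2]>50)&(w[:,2]<64)&(np.hypot(w[:,0]-462,w[:,1]-293)<50)]
r=cv2.minAreaRect(g[:,:2].astype(np.float32)); print(r,len(g),np.median(g[:,2])); b=cv2.boxPoints(r)
e=max([b[1]-b[0],b[2]-b[1]],key=np.linalg.norm); e=e*np.sign(e[1]); ang=np.arctan2(e[1],e[0])-np.pi/2; print('long-90 deg',np.degrees(ang))
z=np.array([0,0,-1.]); yy=np.array([np.cos(ang),np.sin(ang),0]); Rd=np.c_[np.cross(yy,z),yy,z]
A=T(Rd,[*r[0],90]); plan(T0,A,3); plan(A,T(Rd,[*r[0],21]),3)
E
python3 m4.py
```

```text
[[ 1.44000e-01  9.90000e-01 -3.00000e-03  4.65826e+02]
 [ 9.90000e-01 -1.44000e-01 -2.00000e-03  2.90903e+02]
 [-2.00000e-03 -3.00000e-03 -1.00000e+00  1.47526e+02]
 [ 0.00000e+00  0.00000e+00  0.00000e+00  1.00000e+00]] [5.37255876e-01 3.17891798e-01 1.69893991e+00 5.95302483e-05
 1.12825274e+00 6.82149653e-01] 2.8333
((460.885009765625, 294.8826599121094), (63.437782287597656, 29.776960372924805), 82.11053466796875) 2814 57.182483043627556
long-90 deg -7.889483
n 3 t [ 0.0148 -0.0238  0.2557] r [-0.00029  0.00023 -0.00077]
   via [464. 292. 128.] z [-0. -0. -1.]
   via [463. 294. 109.] z [-0. -0. -1.]
   via [461. 295.  90.] z [-0.  0. -1.]
n 3 t [ 0.     -0.      0.3067] r [ 0.  0. -0.]
   via [461. 295.  67.] z [ 0.  0. -1.]
   via [461. 295.  44.] z [ 0.  0. -1.]
   via [461. 295.  21.] z [ 0.  0. -1.]
```

View pics/w2.png

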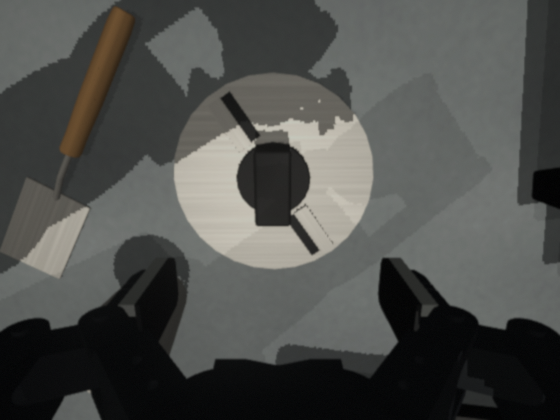

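The wrist view shows the grip straight between the jaws at (272,187) with nothing beneath the fingers. Descending and gripping.

Call:
servo_tool:
  series:
    - {"tx": 0.015,"ty": -0.024,"tz": 0.256,"rx": -0.0003,"ry": 0.0002,"rz": -0.0008,"claw": 1}
    - {"tx": 0.015,"ty": -0.024,"tz": 0.256,"rx": -0.0003,"ry": 0.0002,"rz": -0.0008,"claw": 1}
    - {"tx": 0.015,"ty": -0.024,"tz": 0.256,"rx": -0.0003,"ry": 0.0002,"rz": -0.0008,"claw": 1}
    - {"tx": 0,"ty": 0,"tz": 0.3,"rx": 0,"ry": 0,"rz": 0,"claw": 1}
    - {"tx": 0,"ty": 0,"tz": 0.3,"rx": 0,"ry": 0,"rz": 0,"claw": 1}

```text
clock: 3.3
eef_pos: [460.5, 294.6, 47.8]
eef_rot: [0.754, 0.657, 0.003, 0.001]
wrist_force: [0.4, -0.4, -0.5]
gripper_width: 1.002
```

Call:
servo_tool:
  series:
    - {"tx": 0,"ty": 0,"tz": 0.2,"rx": 0,"ry": 0,"rz": 0,"claw": 1}
    - {"tx": 0,"ty": 0,"tz": 0.1,"rx": 0,"ry": 0,"rz": 0,"claw": 1}
    - {"tx": 0,"ty": 0,"tz": 0,"rx": 0,"ry": 0,"rz": 0,"claw": 1}
    - {"tx": 0,"ty": 0,"tz": 0,"rx": 0,"ry": 0,"rz": 0,"claw": 1}

```text
clock: 3.63
eef_pos: [460.1, 295.5, 25.5]
eef_rot: [0.754, 0.657, 0.002, 0.0]
wrist_force: [-0.2, -0.5, -0.3]
gripper_width: 1.0
```

Call:
servo_tool:
  series:
    - {"tx": 0,"ty": 0,"tz": 0,"rx": 0,"ry": 0,"rz": 0,"claw": -1}
    - {"tx": 0,"ty": 0,"tz": 0,"rx": 0,"ry": 0,"rz": 0,"claw": -1}
    - {"tx": 0,"ty": 0,"tz": 0,"rx": 0,"ry": 0,"rz": 0,"claw": -1}
    - {"tx": 0,"ty": 0,"tz": 0,"rx": 0,"ry": 0,"rz": 0,"claw": -1}
    - {"tx": 0,"ty": 0,"tz": 0,"rx": 0,"ry": 0,"rz": 0,"claw": -1}
  newtons: 30

```text
clock: 4.05
eef_pos: [459.2, 296.4, 25.0]
eef_rot: [0.753, 0.658, 0.002, 0.0]
wrist_force: [0.4, -0.5, 0.1]
gripper_width: 0.305
```

Call:
servo_tool:
  series:
    - {"tx": 0,"ty": 0,"tz": 0,"rx": 0,"ry": 0,"rz": 0,"claw": -1}
    - {"tx": 0,"ty": 0,"tz": 0,"rx": 0,"ry": 0,"rz": 0,"claw": -1}
    - {"tx": 0,"ty": 0,"tz": 0,"rx": 0,"ry": 0,"rz": 0,"claw": -1}
    - {"tx": 0,"ty": 0,"tz": 0,"rx": 0,"ry": 0,"rz": 0,"claw": -1}
    - {"tx": 0,"ty": 0,"tz": 0,"rx": 0,"ry": 0,"rz": 0,"claw": -1}
  newtons: 60

```text
clock: 4.47
eef_pos: [459.0, 296.2, 24.5]
eef_rot: [0.753, 0.658, 0.002, 0.0]
wrist_force: [0.2, 0.4, 0.0]
gripper_width: -0.003
```

```bash
python3 -c "
from h import *
T0,s=cur(); print(T0.round(3),s['wrist_force'],s['gripper_width'],s['clock'],s['q'])"
```

```text
[[ 1.34000e-01  9.91000e-01  3.00000e-03  4.58953e+02]
 [ 9.91000e-01 -1.34000e-01  2.00000e-03  2.96193e+02]
 [ 2.00000e-03  2.00000e-03 -1.00000e+00  2.44870e+01]
 [ 0.00000e+00  0.00000e+00  0.00000e+00  1.00000e+00]] [0.22921754 0.38647627 0.02277137] -0.0025626572449076418 4.4667 [5.52020180e-01 4.41445966e-01 1.86521407e+00 7.38955331e-05
 8.31874233e-01 6.86377714e-01]
```

The fingers closed fully with nothing between them, so I'll look.

Run:
```python
from h import *
a=grab('wrist','w3');b=grab('scene','s3')
cv2.imwrite('pics/c3.png',np.hstack([cv2.resize(a['image'],(400,300)),cv2.resize(b['image'][150:270,300:460],(400,300),interpolation=cv2.INTER_CUBIC)])[:,:,::-1])
```

```text
(no output)
```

View pics/c3.png

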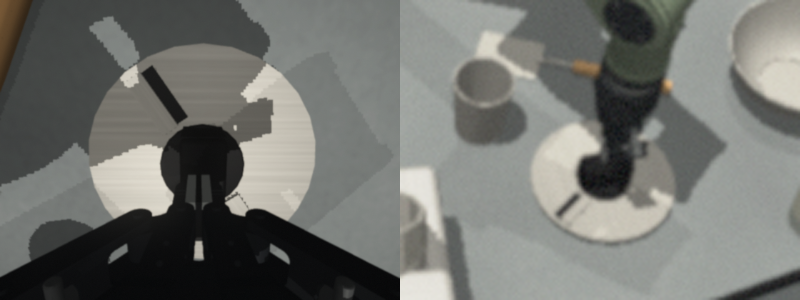

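Run:
```python
from h import *
a=dict(np.load('pics/w3.npz'))
im=a['image'][130:330,170:400].astype(float); im=255*np.clip(im/90,0,1)**.6
z=a['range_z'][130:330,170:400]; zz=np.clip((z-80)/(230-80),0,1)*255
cv2.imwrite('pics/c4.png',cv2.resize(np.hstack([im[:,:,::-1],np.dstack([zz]*3)]),(800,350)))
W=pts(a); 
for r in range(150,320,12): print(r,[f'{W[r,c,2]:.0f}' for c in range(200,372,12)])
T0,s=cur(); print(proj(a,T0[:3,3]),s['eef_pos'])
```

```text
150 ['17', '17', '17', '13', '15', '14', '13', '13', '13', '13', '15', '13', '14', '14', '13']
162 ['12', '17', '17', '18', '15', '15', '13', '13', '13', '14', '13', '14', '13', '14', '14']
174 ['14', '13', '17', '17', '15', '13', '13', '17', '14', '13', '13', '13', '14', '15', '14']
186 ['13', '14', '14', '14', '19', '38', '37', '37', '37', '38', '13', '13', '13', '14', '13']
198 ['13', '13', '14', '19', '19', '57', '57', '57', '56', '56', '20', '15', '15', '13', '14']
210 ['13', '15', '13', '19', '19', '57', '57', '58', '58', '58', '19', '20', '13', '13', '14']
222 ['14', '14', '14', '19', '19', '57', '57', '57', '57', '57', '20', '19', '13', '14', '14']
234 ['13', '14', '18', '19', '19', '57', '57', '57', '57', '56', '19', '19', '13', '14', '14']
246 ['14', '13', '13', '18', '20', '58', '65', '64', '57', '57', '19', '20', '14', '14', '14']
258 ['13', '13', '13', '19', '67', '68', '76', '76', '69', '58', '19', '19', '14', '14', '14']
270 ['13', '13', '14', '13', '78', '86', '86', '86', '79', '78', '19', '12', '14', '14', '13']
282 ['13', '13', '13', '13', '88', '95', '95', '95', '95', '88', '18', '17', '14', '14', '14']
294 ['104', '13', '13', '106', '104', '105', '96', '105', '104', 'nan', '105', '18', '18', '107', '103']
306 ['111', '108', '103', '111', '111', '112', '104', '105', '110', '111', '111', '104', '111', '112', '111']
318 ['114', '110', '124', '125', '124', '124', '105', '105', '124', '125', '124', '125', '110', '114', '117']
[np.float64(278.67995117900637), np.float64(234.23432166239098)] [458.99686627 296.19130195  24.52970463][ WARN:0@0.058] global loadsave.cpp:1063 imwrite_ Unsupported depth image for selected encoder is fallbacked to CV_8U.
```

View pics/c4.png

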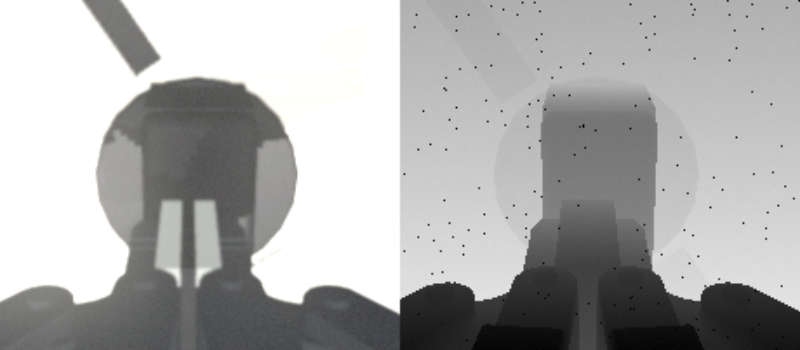

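Run:
```python
from h import *
T0,s=cur(); print(s['clock'])
a=dict(np.load('pics/w3.npz')); W=pts(a); L=(W-T0[:3,3])@T0[:3,:3]
for r in range(234,300,6): print(r,[tuple(int(v) for v in L[r,c]) if L[r,c,2]==L[r,c,2] else 0 for c in (254,262,270,278,286,294,302)])
```

```text
4.5667
234 [(13, -11, -32), (13, -7, -33), (12, -4, -32), (13, 0, -32), (12, 3, -32), (12, 6, -32), (13, 10, -33)]
240 [(10, -11, -32), (9, -7, -32), (10, -4, -33), (10, 0, -33), (9, 3, -32), (10, 6, -32), (10, 10, -32)]
246 [(7, -11, -32), (7, -7, -33), (10, -3, -39), (10, 0, -40), (10, 2, -40), (7, 6, -32), (6, 10, -31)]
252 [(4, -11, -32), (10, -7, -45), (10, -3, -46), (10, 0, -45), (10, 2, -46), (4, 6, -33), (4, 10, -32)]
258 [(6, -10, -44), (10, -6, -52), (10, -3, -51), (9, 0, -50), (10, 2, -51), (10, 5, -51), (5, 9, -42)]
264 [(5, -10, -47), (9, -6, -56), (10, -3, -57), (9, 0, -56), (10, 2, -57), (9, 5, -55), (6, 9, -48)]
270 [(6, -9, -54), (10, -6, -61), (10, -3, -62), (10, 0, -62), (10, 2, -61), (10, 5, -61), (6, 8, -55)]
276 [(6, -9, -59), (9, -6, -65), (10, -3, -66), (10, 0, -67), (9, 2, -65), (10, 5, -66), (5, 8, -58)]
282 [(10, -8, -71), (10, -6, -70), (10, -3, -70), (10, 0, -71), (10, 2, -70), (10, 5, -70), (11, 7, -73)]
288 [(13, -8, -79), (10, -5, -75), (10, -3, -75), (8, 0, -71), (11, 2, -77), (11, 4, -76), (12, 7, -79)]
294 [(11, -8, -80), (11, -5, -80), (10, -3, -78), (5, 0, -70), (11, 1, -80), (11, 4, -80), (11, 7, -80)]
```

Run:
```python
from h import *
a=dict(np.load('pics/w2.npz')); E=np.array([[0,-.961,-.276,69.27],[1,0,.001,.38],[-.001,-.276,.961,-176.02],[0,0,0,1]])
z=a['range_z']; v,u=np.indices(z.shape); P=np.stack([(u-a['cx'])/a['fx']*z,(v-a['cy'])/a['fy']*z,z,np.ones_like(z)],-1)@E.T
m=(z>0)&(z<260)&(P[...,2]<20)
for rng in((100,230),(330,460)):
    mm=m.copy(); mm[:,:rng[0]]=0; mm[:,rng[1]:]=0; p=P[mm][:,:3]; i=np.argsort(-p[:,2])[:400:40]; print(p[i].round(0).tolist())
```

```text
[[-0.0, -43.0, -46.0], [3.0, -42.0, -48.0], [1.0, -42.0, -49.0], [4.0, -43.0, -50.0], [-7.0, -43.0, -51.0], [2.0, -42.0, -52.0], [-11.0, -42.0, -52.0], [7.0, -42.0, -53.0], [-10.0, -42.0, -53.0], [11.0, -43.0, -54.0]]
[[4.0, 43.0, -46.0], [8.0, 43.0, -48.0], [2.0, 43.0, -49.0], [8.0, 43.0, -50.0], [-7.0, 43.0, -51.0], [-7.0, 43.0, -51.0], [-10.0, 43.0, -52.0], [4.0, 43.0, -53.0], [7.0, 54.0, -54.0], [1.0, 43.0, -54.0]]
```

The depth data explains the miss. The open fingertips appear about 34 mm short of where the reported TCP puts them: seen at tool z ≈ -47, stated -13. The plate height from the same camera is right. So the fingers closed just above the bar, with no contact. I'll trust the camera, reopen and go down 38 mm more in small steps, watching the force.

Call:
servo_tool:
  series:
    - {"tx": -0.019,"ty": 0.029,"tz": 0,"rx": 0,"ry": 0,"rz": 0,"claw": 1}
    - {"tx": 0,"ty": 0,"tz": 0,"rx": 0,"ry": 0,"rz": 0,"claw": 1}
    - {"tx": 0,"ty": 0,"tz": 0,"rx": 0,"ry": 0,"rz": 0,"claw": 1}
    - {"tx": 0,"ty": 0,"tz": 0,"rx": 0,"ry": 0,"rz": 0,"claw": 1}
    - {"tx": 0,"ty": 0,"tz": 0,"rx": 0,"ry": 0,"rz": 0,"claw": 1}

```text
clock: 4.98
eef_pos: [461.0, 294.5, 24.6]
eef_rot: [0.753, 0.658, 0.002, 0.0]
wrist_force: [-0.0, -0.1, 0.3]
gripper_width: 0.711
```

Call:
servo_tool:
  series:
    - {"tx": 0,"ty": 0,"tz": 0,"rx": 0,"ry": 0,"rz": 0,"claw": 1}
    - {"tx": 0,"ty": 0,"tz": 0,"rx": 0,"ry": 0,"rz": 0,"claw": 1}
    - {"tx": 0,"ty": 0,"tz": 0.1,"rx": 0,"ry": 0,"rz": 0,"claw": 1}
    - {"tx": 0,"ty": 0,"tz": 0.1,"rx": 0,"ry": 0,"rz": 0,"claw": 1}
    - {"tx": 0,"ty": 0,"tz": 0,"rx": 0,"ry": 0,"rz": 0,"claw": 1}

```text
clock: 5.4
eef_pos: [459.8, 293.8, 7.7]
eef_rot: [0.753, 0.658, -0.0, -0.0]
wrist_force: [0.0, -1.3, 0.4]
gripper_width: 1.0
```

```bash
cat > tip.py <<'E'
from h import *
T0,s=cur(); a=grab('wrist','tip'); L=(pts(a)-T0[:3,3])@T0[:3,:3]
print(T0[:3,3],s['wrist_force'],s['gripper_width'],s['clock'])
for sg in(-1,1):
    m=(abs(L[...,0])<13)&(sg*L[...,1]>36)&(sg*L[...,1]<60)&(L[...,2]>-75)
    p=L[m]; q=p[(p[:,2]<np.min(p[:,2])+45)]; print(sg,np.histogram(p[:,2],np.arange(-75,30,5))[0])
w=pts(a).reshape(-1,3); g=w[(w[:,2]>54)&(w[:,2]<61)&(np.hypot(w[:,0]-461,w[:,1]-294)<36)]
l=(g-T0[:3,3])@T0[:3,:3]; print('bar y range in tool',np.percentile(l[:,1],[1,99]),'x',np.percentile(l[:,0],[1,99]))
E
python3 tip.py
```

```text
[459.77797601 293.76964495   7.73399629] [ 0.0329267  -1.34497675  0.39377459] 0.9995633109473425 5.4
-1 [ 548  490  438  380  302  121    0    0    0    0    0    0    0 1662
  332    0    0    0    0    0]
1 [ 544  476  441  381  310  111    0    0    0    0    0    0    0 1790
  196    0    0    0    0    0]
bar y range in tool [-13.53998282  15.50680089] x [-29.16463503  32.36343616]
```

Call:
servo_tool:
  series:
    - {"tx": 0.02,"ty": 0.012,"tz": 0.1,"rx": 0,"ry": 0,"rz": 0,"claw": 1}
    - {"tx": 0,"ty": 0,"tz": 0.1,"rx": 0,"ry": 0,"rz": 0,"claw": 1}
    - {"tx": 0,"ty": 0,"tz": 0.08,"rx": 0,"ry": 0,"rz": 0,"claw": 1}
    - {"tx": 0,"ty": 0,"tz": 0,"rx": 0,"ry": 0,"rz": 0,"claw": 1}
    - {"tx": 0,"ty": 0,"tz": 0,"rx": 0,"ry": 0,"rz": 0,"claw": 1}

```text
clock: 5.87
eef_pos: [461.8, 295.7, -12.1]
eef_rot: [0.753, 0.658, 0.001, 0.0]
wrist_force: [0.4, 0.2, -0.5]
gripper_width: 0.997
```

Call:
servo_tool:
  series:
    - {"tx": 0,"ty": 0,"tz": 0,"rx": 0,"ry": 0,"rz": 0,"claw": -1}
    - {"tx": 0,"ty": 0,"tz": 0,"rx": 0,"ry": 0,"rz": 0,"claw": -1}
    - {"tx": 0,"ty": 0,"tz": 0,"rx": 0,"ry": 0,"rz": 0,"claw": -1}
    - {"tx": 0,"ty": 0,"tz": 0,"rx": 0,"ry": 0,"rz": 0,"claw": -1}
    - {"tx": 0,"ty": 0,"tz": 0,"rx": 0,"ry": 0,"rz": 0,"claw": -1}
  newtons: 30

```text
clock: 6.28
eef_pos: [462.1, 296.0, -11.1]
eef_rot: [0.753, 0.658, 0.002, 0.0]
wrist_force: [0.9, 0.9, 1.0]
gripper_width: 0.351
```

Call:
servo_tool:
  series:
    - {"tx": 0,"ty": 0,"tz": 0,"rx": 0,"ry": 0,"rz": 0,"claw": -1}
    - {"tx": 0,"ty": 0,"tz": 0,"rx": 0,"ry": 0,"rz": 0,"claw": -1}
    - {"tx": 0,"ty": 0,"tz": 0,"rx": 0,"ry": 0,"rz": 0,"claw": -1}
    - {"tx": 0,"ty": 0,"tz": 0,"rx": 0,"ry": 0,"rz": 0,"claw": -1}
    - {"tx": 0,"ty": 0,"tz": 0,"rx": 0,"ry": 0,"rz": 0,"claw": -1}
  newtons: 60

```text
clock: 6.7
eef_pos: [462.2, 296.1, -11.0]
eef_rot: [0.753, 0.658, 0.002, 0.0]
wrist_force: [-1.9, -0.8, 5.4]
gripper_width: 0.347
```

```bash
python3 -c "
from h import *
T0,s=cur(); print(T0.round(3),s['wrist_force'],s['gripper_width'],s['clock'],s['q'])"
```

```text
[[ 1.34000e-01  9.91000e-01  3.00000e-03  4.62210e+02]
 [ 9.91000e-01 -1.34000e-01  2.00000e-03  2.96084e+02]
 [ 2.00000e-03  3.00000e-03 -1.00000e+00 -1.10290e+01]
 [ 0.00000e+00  0.00000e+00  0.00000e+00  1.00000e+00]] [-1.86949045 -0.77469453  5.44035875] 0.346837576683023 6.7 [5.48606968e-01 4.92174983e-01 1.89303761e+00 3.81629379e-04
 7.52742863e-01 6.82940929e-01]
```

Gripped: the opening of 0.347 × 85 = 29.5 mm matches the 30 mm bar. Next I'll lift and plan the transfer, with the spin set so the slots match the 33° pins.

```bash
cat > tr.py <<'E'
from h import *
S=np.load('pics/shaft.npz') if __import__('os').path.exists('pics/shaft.npz') else None
R,root=S['R'],S['root']; n=R[:,2]; yaw=np.arctan2(-n[1],-n[0]); tilt=np.arccos(n[2])
def hang(h,u=(-1.7,0,-11),spin=-33):
    F=frame(yaw,tilt,np.radians(spin)); return T(F,root+h*n-F@np.array(u))
if __name__=='__main__':
    print('yaw,tilt',np.degrees([yaw,tilt]),root); T0,s=cur()
    A=T(T0[:3,:3],T0[:3,3]+[0,0,200]); plan(T0,A,6)
    B=T(T0[:3,:3],[440,200,320]); 
    for sp in(-33,57): print(sp); plan(A,hang(125,spin=sp))
E
python3 tr.py
```

```text
yaw,tilt [-16.28121945  40.00001714] [ 537.1376771  -110.15926332  224.46234566]
n 6 t [ 0.0011  0.0012 -0.4444] r [ 0. -0. -0.]
   via [462. 296.  22.] z [ 0.  0. -1.]
   via [462. 296.  56.] z [ 0.  0. -1.]
   via [462. 296.  89.] z [ 0.  0. -1.]
   via [462. 296. 122.] z [ 0.  0. -1.]
   via [462. 296. 156.] z [ 0.  0. -1.]
   via [462. 296. 189.] z [ 0.  0. -1.]
-33
n 11 t [-0.4853  0.0182 -0.0787] r [-0.01894 -0.00727 -0.01186]
   via [459. 260. 195.] z [ 0.06 -0.03 -1.  ]
   via [454. 188. 209.] z [ 0.17 -0.08 -0.98]
   via [454. 116. 228.] z [ 0.29 -0.12 -0.95]
   via [456.  46. 251.] z [ 0.4  -0.15 -0.9 ]
   via [460. -22. 279.] z [ 0.51 -0.17 -0.84]
   via [467. -88. 311.] z [ 0.62 -0.18 -0.77]
57
n 12 t [-0.3292  0.3175 -0.1501] r [-0.01779  0.00791  0.02904]
   via [482. 268. 200.] z [ 0.06  0.02 -1.  ]
   via [513. 208. 224.] z [ 0.18  0.03 -0.98]
   via [529. 142. 249.] z [ 0.3   0.02 -0.95]
   via [530.  73. 272.] z [ 0.41 -0.01 -0.91]
   via [516.   6. 292.] z [ 0.51 -0.07 -0.86]
   via [487. -59. 307.] z [ 0.59 -0.14 -0.8 ]
```

Call:
servo_tool:
  series:
    - {"tx": 0,"ty": 0,"tz": -0.1,"rx": 0,"ry": 0,"rz": 0,"claw": -1}
    - {"tx": 0,"ty": 0,"tz": -0.4,"rx": 0,"ry": 0,"rz": 0,"claw": -1}
    - {"tx": 0,"ty": 0,"tz": -0.5,"rx": 0,"ry": 0,"rz": 0,"claw": -1}
    - {"tx": 0,"ty": 0,"tz": -0.5,"rx": 0,"ry": 0,"rz": 0,"claw": -1}
    - {"tx": 0,"ty": 0,"tz": -0.5,"rx": 0,"ry": 0,"rz": 0,"claw": -1}

```text
clock: 7.12
eef_pos: [460.7, 294.8, 139.0]
eef_rot: [0.753, 0.658, -0.0, 0.0]
wrist_force: [1.2, 0.3, -5.5]
gripper_width: 0.343
```

Call:
servo_tool:
  series:
    - {"tx": 0,"ty": 0,"tz": -0.5,"rx": 0,"ry": 0,"rz": 0,"claw": -1}
    - {"tx": 0,"ty": 0,"tz": -0.2,"rx": 0,"ry": 0,"rz": 0,"claw": -1}
    - {"tx": 0,"ty": 0,"tz": 0,"rx": 0,"ry": 0,"rz": 0,"claw": -1}

```text
clock: 7.37
eef_pos: [463.5, 296.5, 195.0]
eef_rot: [0.753, 0.658, 0.006, 0.001]
wrist_force: [0.1, 0.4, -5.3]
gripper_width: 0.343
```

```bash
python3 tr.py
```

```text
yaw,tilt [-16.28121945  40.00001714] [ 537.1376771  -110.15926332  224.46234566]
n 6 t [ 0.0031  0.004  -0.4444] r [-0.  0. -0.]
   via [463. 297. 228.] z [ 0.01  0.01 -1.  ]
   via [463. 297. 262.] z [ 0.01  0.01 -1.  ]
   via [463. 297. 295.] z [ 0.01  0.01 -1.  ]
   via [463. 297. 328.] z [ 0.01  0.01 -1.  ]
   via [463. 297. 362.] z [ 0.01  0.01 -1.  ]
   via [463. 297. 395.] z [ 0.01  0.01 -1.  ]
-33
n 11 t [-0.4538 -0.0575  0.1616] r [-0.01874 -0.00736 -0.01192]
   via [455. 263. 383.] z [ 0.07 -0.02 -1.  ]
   via [443. 195. 360.] z [ 0.18 -0.08 -0.98]
   via [439. 125. 340.] z [ 0.29 -0.12 -0.95]
   via [442.  54. 325.] z [ 0.41 -0.15 -0.9 ]
   via [451. -17. 315.] z [ 0.51 -0.17 -0.84]
   via [467. -88. 311.] z [ 0.62 -0.18 -0.77]
57
n 12 t [-0.3744  0.25    0.0695] r [-0.0177   0.00772  0.02901]
   via [478. 266. 390.] z [ 0.07  0.02 -1.  ]
   via [500. 202. 380.] z [ 0.19  0.03 -0.98]
   via [512. 136. 370.] z [ 0.31  0.02 -0.95]
   via [512.  69. 358.] z [ 0.41 -0.01 -0.91]
   via [502.   3. 343.] z [ 0.51 -0.07 -0.86]
   via [481. -60. 324.] z [ 0.59 -0.14 -0.8 ]
```

Call:
servo_tool:
  series:
    - {"tx": 0,"ty": 0,"tz": -0.45,"rx": 0,"ry": 0,"rz": 0,"claw": -1}
    - {"tx": 0,"ty": 0,"tz": -0.45,"rx": 0,"ry": 0,"rz": 0,"claw": -1}
    - {"tx": 0,"ty": 0,"tz": -0.45,"rx": 0,"ry": 0,"rz": 0,"claw": -1}
    - {"tx": 0,"ty": 0,"tz": -0.45,"rx": 0,"ry": 0,"rz": 0,"claw": -1}
    - {"tx": 0,"ty": 0,"tz": 0,"rx": 0,"ry": 0,"rz": 0,"claw": -1}

```text
clock: 7.78
eef_pos: [463.3, 296.4, 330.6]
eef_rot: [0.753, 0.658, 0.006, 0.001]
wrist_force: [0.7, 0.4, -3.2]
gripper_width: 0.346
```

Run:
```python
from tr import *
T0,s=cur(); print(T0[:3,3],s['clock']); plan(T0,hang(125),15)
```

```text
[463.26476885 296.36800726 330.64689897] 7.7833
n 15 t [-0.3397 -0.027   0.0639] r [-0.01372 -0.0054  -0.00875]
   via [458. 271. 326.] z [ 0.05 -0.02 -1.  ]
   via [447. 195. 313.] z [ 0.18 -0.07 -0.98]
   via [444. 118. 305.] z [ 0.3  -0.12 -0.95]
   via [447.  40. 302.] z [ 0.42 -0.16 -0.89]
   via [457. -37. 305.] z [ 0.54 -0.18 -0.82]
```

Call:
servo_tool:
  series:
    - {"tx": -0.34,"ty": -0.027,"tz": 0.064,"rx": -0.01372,"ry": -0.0054,"rz": -0.00875,"claw": -1}
    - {"tx": -0.34,"ty": -0.027,"tz": 0.064,"rx": -0.01372,"ry": -0.0054,"rz": -0.00875,"claw": -1}
    - {"tx": -0.34,"ty": -0.027,"tz": 0.064,"rx": -0.01372,"ry": -0.0054,"rz": -0.00875,"claw": -1}
    - {"tx": -0.34,"ty": -0.027,"tz": 0.064,"rx": -0.01372,"ry": -0.0054,"rz": -0.00875,"claw": -1}
    - {"tx": -0.34,"ty": -0.027,"tz": 0.064,"rx": -0.01372,"ry": -0.0054,"rz": -0.00875,"claw": -1}

```text
clock: 8.2
eef_pos: [440.7, 166.6, 301.5]
eef_rot: [0.7, 0.705, 0.037, 0.109]
wrist_force: [1.1, 0.5, -5.9]
gripper_width: 0.344
```

Call:
servo_tool:
  series:
    - {"tx": -0.34,"ty": -0.027,"tz": 0.064,"rx": -0.01372,"ry": -0.0054,"rz": -0.00875,"claw": -1}
    - {"tx": -0.34,"ty": -0.027,"tz": 0.064,"rx": -0.01372,"ry": -0.0054,"rz": -0.00875,"claw": -1}
    - {"tx": -0.34,"ty": -0.027,"tz": 0.064,"rx": -0.01372,"ry": -0.0054,"rz": -0.00875,"claw": -1}
    - {"tx": -0.34,"ty": -0.027,"tz": 0.064,"rx": -0.01372,"ry": -0.0054,"rz": -0.00875,"claw": -1}
    - {"tx": -0.34,"ty": -0.027,"tz": 0.064,"rx": -0.01372,"ry": -0.0054,"rz": -0.00875,"claw": -1}

```text
clock: 8.62
eef_pos: [442.2, 37.3, 294.0]
eef_rot: [0.636, 0.738, 0.076, 0.214]
wrist_force: [1.5, -0.3, -5.4]
gripper_width: 0.344
```

Call:
servo_tool:
  series:
    - {"tx": -0.34,"ty": -0.027,"tz": 0.064,"rx": -0.01372,"ry": -0.0054,"rz": -0.00875,"claw": -1}
    - {"tx": -0.34,"ty": -0.027,"tz": 0.064,"rx": -0.01372,"ry": -0.0054,"rz": -0.00875,"claw": -1}
    - {"tx": -0.34,"ty": -0.027,"tz": 0.064,"rx": -0.01372,"ry": -0.0054,"rz": -0.00875,"claw": -1}
    - {"tx": -0.34,"ty": -0.027,"tz": 0.064,"rx": -0.01372,"ry": -0.0054,"rz": -0.00875,"claw": -1}
    - {"tx": -0.34,"ty": -0.027,"tz": 0.064,"rx": -0.01372,"ry": -0.0054,"rz": -0.00875,"claw": -1}

```text
clock: 9.03
eef_pos: [461.3, -90.0, 302.9]
eef_rot: [0.56, 0.757, 0.113, 0.316]
wrist_force: [-0.0, 2.0, -6.0]
gripper_width: 0.344
```

Call:
servo_tool:
  series:
    - {"tx": 0,"ty": 0,"tz": 0,"rx": 0,"ry": 0,"rz": 0,"claw": -1}
    - {"tx": 0,"ty": 0,"tz": 0,"rx": 0,"ry": 0,"rz": 0,"claw": -1}
    - {"tx": 0,"ty": 0,"tz": 0,"rx": 0,"ry": 0,"rz": 0,"claw": -1}

```text
clock: 9.28
eef_pos: [462.8, -89.3, 304.9]
eef_rot: [0.562, 0.756, 0.114, 0.316]
wrist_force: [0.3, -0.5, -5.1]
gripper_width: 0.345
```

```bash
cat > disc.py <<'E'
from tr import *
T0,s=cur(); a=grab('wrist','w5'); P=pts(a); L=(P-T0[:3,3])@T0[:3,:3]
print('clock',s['clock'],'F',s['wrist_force'],'q',s['q'].round(2)); print(T0.round(3))
# plate: bright pixels near tool z of upper face (-11-14=-25)
m=(abs(L[...,2]+25)<9)&(np.hypot(L[...,0],L[...,1])<110)
p=L[m]; 
c=p.mean(0); nn=np.linalg.svd(p-c,full_matrices=False)[2][2]; k=abs((p-c)@nn)<2.5; p=p[k]; c=p.mean(0); nn=np.linalg.svd(p-c,full_matrices=False)[2][2]; nn*=np.sign(nn[2]); print('plate n in tool',nn.round(4),'z at axis',c[2]-(nn[:2]@-c[:2])/nn[2]*-1,len(p))
h=cv2.convexHull(p[:,:2].astype(np.float32))[:,0]; A=np.c_[2*h,np.ones(len(h))]
for _ in range(4):
    o=np.linalg.lstsq(A,(h**2).sum(1),rcond=None)[0]; r=np.sqrt(o[2]+o[:2]@o[:2]); e=abs(np.hypot(*(h-o[:2]).T)-r); h,A=h[e<2.5],A[e<2.5]
print('plate circle centre',o[:2],'r',r,len(h))
E
python3 disc.py
```

```text
clock 9.2833 F [ 0.33431798 -0.45803588 -5.06790813] q [-0.15 -0.25  2.09 -0.16  0.62 -0.34]
[[-1.69000e-01  7.77000e-01  6.06000e-01  4.62761e+02]
 [ 9.21000e-01  3.43000e-01 -1.83000e-01 -8.93410e+01]
 [-3.50000e-01  5.27000e-01 -7.74000e-01  3.04883e+02]
 [ 0.00000e+00  0.00000e+00  0.00000e+00  1.00000e+00]]
plate n in tool [-0.0019 -0.0025  1.    ] z at axis -24.830842048770887 63366
plate circle centre [-1.49383388 -1.28883612] r 92.45887665793873 65
```

Run:
```python
from h import *
a=dict(np.load('pics/w5.npz')); b=grab('scene','s5')
cv2.imwrite('pics/c5.png',np.hstack([cv2.resize(a['image'],(400,300)),cv2.resize(b['image'][150:330,160:400],(400,300),interpolation=cv2.INTER_CUBIC)])[:,:,::-1])
```

```text
(no output)
```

View pics/c5.png

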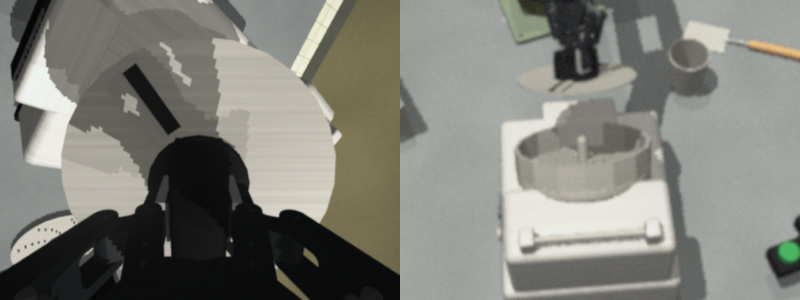

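The wrist image shows the disc held square: plate circle centred at tool (-1.5,-1.3), r 92.5 mm, normal aligned. The scene crop shows it in front of and above the shaft. I'll close in to just off the tip.

```bash
cat > go.py <<'E'
from tr import *
import sys
U=(-1.5,-1.3,-10.8); h,n=float(sys.argv[1]),int(sys.argv[2]); sp=float(sys.argv[3]) if len(sys.argv)>3 else -33
T0,s=cur(); u=T0[:3,:3]@U+T0[:3,3]; l=R.T@(u-root); F=T0[:3,:3]; 
print('clock',s['clock'],'under in shaft frame',l.round(2),'axis err deg',np.degrees(R.T@np.cross(-F[:,2],R[:,2])).round(2),'spin y-axis',np.degrees(np.arctan2(F[:,1]@R[:,1],F[:,1]@R[:,0])).round(2))
print('F shaft',(R.T@s['wrist_force']).round(1),'M',(R.T@s['moment']).round(2),'w',s['gripper_width'],'q',s['q'].round(2))
plan(T0,hang(h,U,sp),n)
E
python3 go.py 52 5
```

```text
clock 9.3833 under in shaft frame [ -5.85  -1.57 122.71] axis err deg [ 0.22 -0.57 -0.  ] spin y-axis 33.31
F shaft [-3.8  0.7 -3.9] M [ 0.05  0.9  -0.04] w 0.3431462672462452 q [-0.14 -0.25  2.09 -0.16  0.62 -0.34]
n 5 t [-0.0054  0.0168  0.1884] r [-0.00066 -0.00014  0.00035]
   via [474. -91. 296.] z [ 0.61 -0.18 -0.77]
   via [483. -93. 286.] z [ 0.61 -0.18 -0.77]
   via [493. -96. 276.] z [ 0.61 -0.18 -0.77]
   via [503. -98. 266.] z [ 0.62 -0.18 -0.77]
   via [ 512. -101.  256.] z [ 0.62 -0.18 -0.77]
```

Call:
servo_tool:
  series:
    - {"tx": -0.0054,"ty": 0.0168,"tz": 0.1884,"rx": -0.0007,"ry": -0.0001,"rz": 0.0003,"claw": -1}
    - {"tx": -0.0054,"ty": 0.0168,"tz": 0.1884,"rx": -0.0007,"ry": -0.0001,"rz": 0.0003,"claw": -1}
    - {"tx": -0.0054,"ty": 0.0168,"tz": 0.1884,"rx": -0.0007,"ry": -0.0001,"rz": 0.0003,"claw": -1}
    - {"tx": -0.0054,"ty": 0.0168,"tz": 0.1884,"rx": -0.0007,"ry": -0.0001,"rz": 0.0003,"claw": -1}
    - {"tx": -0.0054,"ty": 0.0168,"tz": 0.1884,"rx": -0.0007,"ry": -0.0001,"rz": 0.0003,"claw": -1}

```text
clock: 9.8
eef_pos: [513.7, -100.4, 257.0]
eef_rot: [0.56, 0.754, 0.12, 0.321]
wrist_force: [0.8, 0.5, -5.6]
gripper_width: 0.344
```

Call:
servo_tool:
  series:
    - {"tx": 0,"ty": 0,"tz": 0,"rx": 0,"ry": 0,"rz": 0,"claw": -1}
    - {"tx": 0,"ty": 0,"tz": 0,"rx": 0,"ry": 0,"rz": 0,"claw": -1}
    - {"tx": 0,"ty": 0,"tz": 0,"rx": 0,"ry": 0,"rz": 0,"claw": -1}

```text
clock: 10.05
eef_pos: [513.2, -101.1, 258.2]
eef_rot: [0.56, 0.754, 0.12, 0.322]
wrist_force: [-0.1, -0.6, -4.9]
gripper_width: 0.343
```

```bash
python3 go.py 36 5; sleep 0
python3 - <<'E'
from h import *
b=grab('scene','s6'); grab('top','t6')
E
python3 go.py 36 5
```

```text
clock 10.05 under in shaft frame [ 1.83  0.   53.05] axis err deg [-0.06  0.19  0.  ] spin y-axis 33.05
F shaft [-3.1 -0.6 -3.8] M [ 0.02  0.89 -0.02] w 0.34314055499732665 q [-0.17 -0.12  2.13 -0.18  0.44 -0.32]
n 5 t [ 0.0027 -0.0043  0.0455] r [2.2e-04 6.0e-05 6.0e-05]
   via [ 515. -102.  255.] z [ 0.62 -0.18 -0.76]
   via [ 517. -102.  253.] z [ 0.62 -0.18 -0.76]
   via [ 519. -103.  250.] z [ 0.62 -0.18 -0.77]
   via [ 521. -103.  247.] z [ 0.62 -0.18 -0.77]
   via [ 522. -104.  244.] z [ 0.62 -0.18 -0.77]
clock 10.15 under in shaft frame [ 2.35 -0.39 53.5 ] axis err deg [-0.04  0.27 -0.  ] spin y-axis 33.02
F shaft [-3.2  0.7 -3.7] M [-0.05  0.89  0.03] w 0.3420611019924499 q [-0.17 -0.12  2.13 -0.18  0.44 -0.33]
n 5 t [ 0.0044 -0.0049  0.0467] r [2.8e-04 1.3e-04 2.0e-05]
   via [ 515. -102.  256.] z [ 0.62 -0.18 -0.76]
   via [ 517. -102.  253.] z [ 0.62 -0.18 -0.76]
   via [ 519. -103.  250.] z [ 0.62 -0.18 -0.76]
   via [ 521. -103.  247.] z [ 0.62 -0.18 -0.77]
   via [ 522. -104.  244.] z [ 0.62 -0.18 -0.77]
```

Call:
servo_tool:
  series:
    - {"tx": 0.011,"ty": -0.012,"tz": 0.045,"rx": 0.0003,"ry": 0.0001,"rz": 0,"claw": -1}
    - {"tx": 0.011,"ty": -0.012,"tz": 0.045,"rx": 0.0003,"ry": 0.0001,"rz": 0,"claw": -1}
    - {"tx": 0,"ty": 0,"tz": 0.045,"rx": 0,"ry": 0,"rz": 0,"claw": -1}
    - {"tx": 0,"ty": 0,"tz": 0,"rx": 0,"ry": 0,"rz": 0,"claw": -1}
    - {"tx": 0,"ty": 0,"tz": 0,"rx": 0,"ry": 0,"rz": 0,"claw": -1}

```text
clock: 10.57
eef_pos: [517.6, -103.2, 248.5]
eef_rot: [0.561, 0.754, 0.119, 0.321]
wrist_force: [0.1, -0.0, -5.3]
gripper_width: 0.344
```

```bash
python3 go.py 34 3
```

```text
clock 10.5667 under in shaft frame [-0.71 -0.72 42.52] axis err deg [0.04 0.07 0.  ] spin y-axis 32.96
F shaft [-3.3 -0.  -4.1] M [ 0.03  0.91 -0.02] w 0.3440711156849315 q [-0.17 -0.1   2.14 -0.19  0.41 -0.31]
n 3 t [0.0011 0.0044 0.0379] r [ 6.0e-05  1.4e-04 -7.0e-05]
   via [ 520. -103.  246.] z [ 0.62 -0.18 -0.77]
   via [ 522. -104.  244.] z [ 0.62 -0.18 -0.77]
   via [ 524. -104.  242.] z [ 0.62 -0.18 -0.77]
```

Call:
servo_tool:
  series:
    - {"tx": 0.003,"ty": 0.013,"tz": 0.038,"rx": 0,"ry": 0,"rz": 0,"claw": -1}
    - {"tx": 0,"ty": 0,"tz": 0.038,"rx": 0,"ry": 0,"rz": 0,"claw": -1}
    - {"tx": 0,"ty": 0,"tz": 0.038,"rx": 0,"ry": 0,"rz": 0,"claw": -1}
    - {"tx": 0,"ty": 0,"tz": 0,"rx": 0,"ry": 0,"rz": 0,"claw": -1}

```text
clock: 10.9
eef_pos: [523.7, -104.1, 242.0]
eef_rot: [0.561, 0.754, 0.119, 0.321]
wrist_force: [-0.7, 0.3, -5.8]
gripper_width: 0.343
```

```bash
python3 go.py 26 3
```

```text
clock 10.9 under in shaft frame [-0.17  0.05 33.62] axis err deg [ 0.04  0.04 -0.  ] spin y-axis 32.97
F shaft [-4.3  0.  -3.9] M [ 0.01  0.9  -0.04] w 0.34283262535497483 q [-0.17 -0.08  2.14 -0.2   0.39 -0.3 ]
n 3 t [-0.0005  0.0005  0.0339] r [ 1.e-05  1.e-04 -5.e-05]
   via [ 525. -105.  240.] z [ 0.62 -0.18 -0.77]
   via [ 527. -105.  238.] z [ 0.62 -0.18 -0.77]
   via [ 529. -106.  236.] z [ 0.62 -0.18 -0.77]
```

The tip is entering the bore with almost no force. I'll keep going in small steps.

Call:
servo_tool:
  series:
    - {"tx": 0,"ty": 0,"tz": 0.034,"rx": 0,"ry": 0,"rz": 0,"claw": -1}
    - {"tx": 0,"ty": 0,"tz": 0.034,"rx": 0,"ry": 0,"rz": 0,"claw": -1}
    - {"tx": 0,"ty": 0,"tz": 0.034,"rx": 0,"ry": 0,"rz": 0,"claw": -1}
    - {"tx": 0,"ty": 0,"tz": 0,"rx": 0,"ry": 0,"rz": 0,"claw": -1}

```text
clock: 11.23
eef_pos: [528.4, -105.5, 236.3]
eef_rot: [0.561, 0.754, 0.119, 0.321]
wrist_force: [-0.1, -0.1, -6.1]
gripper_width: 0.346
```

```bash
python3 go.py 18 3
```

```text
clock 11.2333 under in shaft frame [-0.1   0.05 26.05] axis err deg [ 0.04  0.05 -0.  ] spin y-axis 32.97
F shaft [-4.  -0.1 -4.6] M [0.04 0.89 0.01] w 0.34590807659993117 q [-0.17 -0.07  2.14 -0.2   0.37 -0.3 ]
n 3 t [-0.0003  0.0002  0.0358] r [ 3.0e-05  1.1e-04 -5.0e-05]
   via [ 530. -106.  234.] z [ 0.62 -0.18 -0.77]
   via [ 532. -107.  232.] z [ 0.62 -0.18 -0.77]
   via [ 533. -107.  230.] z [ 0.62 -0.18 -0.77]
```

Call:
servo_tool:
  series:
    - {"tx": 0,"ty": 0,"tz": 0.036,"rx": 0,"ry": 0,"rz": 0,"claw": -1}
    - {"tx": 0,"ty": 0,"tz": 0.036,"rx": 0,"ry": 0,"rz": 0,"claw": -1}
    - {"tx": 0,"ty": 0,"tz": 0.036,"rx": 0,"ry": 0,"rz": 0,"claw": -1}
    - {"tx": 0,"ty": 0,"tz": 0,"rx": 0,"ry": 0,"rz": 0,"claw": -1}

```text
clock: 11.57
eef_pos: [533.5, -107.0, 230.1]
eef_rot: [0.561, 0.754, 0.119, 0.321]
wrist_force: [-0.4, -0.1, -6.1]
gripper_width: 0.345
```

Call:
servo_tool:
  series:
    - {"tx": 0,"ty": 0,"tz": 0.025,"rx": 0,"ry": 0,"rz": 0,"claw": -1}
    - {"tx": 0,"ty": 0,"tz": 0.025,"rx": 0,"ry": 0,"rz": 0,"claw": -1}
    - {"tx": 0,"ty": 0,"tz": 0.025,"rx": 0,"ry": 0,"rz": 0,"claw": -1}
    - {"tx": 0,"ty": 0,"tz": 0,"rx": 0,"ry": 0,"rz": 0,"claw": -1}

```text
clock: 11.9
eef_pos: [536.9, -108.0, 226.0]
eef_rot: [0.561, 0.754, 0.119, 0.321]
wrist_force: [-1.2, -0.0, -5.8]
gripper_width: 0.347
```

```bash
python3 go.py 6 3
```

```text
clock 11.9 under in shaft frame [ 0.08  0.06 12.51] axis err deg [ 0.04  0.07 -0.  ] spin y-axis 32.97
F shaft [-4.6 -0.4 -3.7] M [-0.01  0.93  0.01] w 0.3466549051614997 q [-0.17 -0.04  2.15 -0.22  0.34 -0.29]
n 3 t [ 0.0001 -0.0005  0.0289] r [ 7.0e-05  1.3e-04 -5.0e-05]
   via [ 538. -108.  224.] z [ 0.62 -0.18 -0.77]
   via [ 540. -109.  223.] z [ 0.62 -0.18 -0.77]
   via [ 541. -109.  221.] z [ 0.62 -0.18 -0.77]
```

Height is now 12.5 mm and the pin tops are at 9 mm. I'll feel past them in 1 mm rows.

Call:
servo_tool:
  series:
    - {"tx": 0,"ty": 0,"tz": 0.015,"rx": 0,"ry": 0,"rz": 0,"claw": -1}
    - {"tx": 0,"ty": 0,"tz": 0.015,"rx": 0,"ry": 0,"rz": 0,"claw": -1}
    - {"tx": 0,"ty": 0,"tz": 0.015,"rx": 0,"ry": 0,"rz": 0,"claw": -1}
    - {"tx": 0,"ty": 0,"tz": 0.015,"rx": 0,"ry": 0,"rz": 0,"claw": -1}
    - {"tx": 0,"ty": 0,"tz": 0,"rx": 0,"ry": 0,"rz": 0,"claw": -1}

```text
clock: 12.32
eef_pos: [539.7, -108.8, 222.7]
eef_rot: [0.561, 0.754, 0.119, 0.321]
wrist_force: [-0.5, -0.2, -5.9]
gripper_width: 0.341
```

```bash
python3 go.py 4 3
```

```text
clock 12.3167 under in shaft frame [0.17 0.06 8.14] axis err deg [ 0.04  0.08 -0.  ] spin y-axis 32.97
F shaft [-4.1 -0.3 -4.3] M [0.01 0.86 0.01] w 0.3411643941275386 q [-0.17 -0.03  2.15 -0.22  0.33 -0.28]
n 3 t [ 0.0003 -0.0008  0.0184] r [ 9.0e-05  1.4e-04 -6.0e-05]
   via [ 540. -109.  222.] z [ 0.62 -0.18 -0.77]
   via [ 541. -109.  221.] z [ 0.62 -0.18 -0.77]
   via [ 542. -110.  219.] z [ 0.62 -0.18 -0.77]
```

Call:
servo_tool:
  series:
    - {"tx": 0,"ty": 0,"tz": 0.015,"rx": 0,"ry": 0,"rz": 0,"claw": -1}
    - {"tx": 0,"ty": 0,"tz": 0.015,"rx": 0,"ry": 0,"rz": 0,"claw": -1}
    - {"tx": 0,"ty": 0,"tz": 0,"rx": 0,"ry": 0,"rz": 0,"claw": -1}

```text
clock: 12.57
eef_pos: [541.1, -109.2, 221.0]
eef_rot: [0.561, 0.754, 0.119, 0.321]
wrist_force: [0.2, -0.3, -5.3]
gripper_width: 0.344
```

```bash
python3 go.py 3 3
```

```text
clock 12.5667 under in shaft frame [0.2  0.07 5.9 ] axis err deg [ 0.04  0.09 -0.  ] spin y-axis 32.97
F shaft [-3.2 -0.2 -4.2] M [-0.03  0.9  -0.03] w 0.3436317400643655 q [-0.17 -0.02  2.15 -0.22  0.33 -0.28]
n 3 t [ 0.0003 -0.001   0.0129] r [ 1.0e-04  1.4e-04 -5.0e-05]
   via [ 542. -109.  220.] z [ 0.62 -0.18 -0.77]
   via [ 542. -110.  219.] z [ 0.62 -0.18 -0.77]
   via [ 543. -110.  219.] z [ 0.62 -0.18 -0.77]
```

Call:
servo_tool:
  series:
    - {"tx": 0,"ty": 0,"tz": 0.013,"rx": 0,"ry": 0,"rz": 0,"claw": -1}
    - {"tx": 0,"ty": 0,"tz": 0.013,"rx": 0,"ry": 0,"rz": 0,"claw": -1}
    - {"tx": 0,"ty": 0,"tz": 0,"rx": 0,"ry": 0,"rz": 0,"claw": -1}

```text
clock: 12.82
eef_pos: [542.3, -109.5, 219.6]
eef_rot: [0.561, 0.754, 0.119, 0.321]
wrist_force: [-0.2, 0.1, -5.5]
gripper_width: 0.342
```

Call:
servo_tool:
  series:
    - {"tx": 0,"ty": 0,"tz": 0.013,"rx": 0,"ry": 0,"rz": 0,"claw": -1}
    - {"tx": 0,"ty": 0,"tz": 0.013,"rx": 0,"ry": 0,"rz": 0,"claw": -1}
    - {"tx": 0,"ty": 0,"tz": 0,"rx": 0,"ry": 0,"rz": 0,"claw": -1}

```text
clock: 13.07
eef_pos: [543.5, -109.9, 218.0]
eef_rot: [0.561, 0.754, 0.119, 0.321]
wrist_force: [0.1, 0.3, -4.7]
gripper_width: 0.344
```

```bash
python3 go.py 0 3
```

```text
clock 13.0667 under in shaft frame [0.19 0.06 2.02] axis err deg [ 0.04  0.08 -0.  ] spin y-axis 32.97
F shaft [-3.   0.3 -3.6] M [0.03 0.87 0.  ] w 0.34392938345522395 q [-0.18 -0.02  2.15 -0.23  0.32 -0.28]
n 3 t [ 0.0003 -0.0009  0.009 ] r [ 9.0e-05  1.4e-04 -5.0e-05]
   via [ 544. -110.  217.] z [ 0.62 -0.18 -0.77]
   via [ 544. -110.  217.] z [ 0.62 -0.18 -0.77]
   via [ 545. -110.  216.] z [ 0.62 -0.18 -0.77]
```

The slots are over the pins with no axial force, and about 2 mm is left to the flange.

Call:
servo_tool:
  series:
    - {"tx": 0,"ty": 0,"tz": 0.013,"rx": 0,"ry": 0,"rz": 0,"claw": -1}
    - {"tx": 0,"ty": 0,"tz": 0,"rx": 0,"ry": 0,"rz": 0,"claw": -1}

```text
clock: 13.23
eef_pos: [544.1, -110.1, 217.4]
eef_rot: [0.561, 0.754, 0.119, 0.321]
wrist_force: [-0.2, -0.2, -5.4]
gripper_width: 0.339
```

Call:
servo_tool:
  series:
    - {"tx": 0,"ty": 0,"tz": 0.013,"rx": 0,"ry": 0,"rz": 0,"claw": -1}
    - {"tx": 0,"ty": 0,"tz": 0,"rx": 0,"ry": 0,"rz": 0,"claw": -1}
    - {"tx": 0,"ty": 0,"tz": 0,"rx": 0,"ry": 0,"rz": 0,"claw": -1}

```text
clock: 13.48
eef_pos: [544.7, -110.2, 216.7]
eef_rot: [0.561, 0.754, 0.119, 0.321]
wrist_force: [0.8, -0.5, -6.5]
gripper_width: 0.341
```

```bash
python3 go.py 0 3
```

```text
clock 13.4833 under in shaft frame [0.26 0.07 0.2 ] axis err deg [ 0.04  0.1  -0.  ] spin y-axis 32.97
F shaft [-3.5 -0.3 -5.5] M [-0.05  0.89 -0.  ] w 0.3408125094948009 q [-0.18 -0.01  2.15 -0.23  0.31 -0.27]
n 3 t [ 0.0005 -0.0012  0.0009] r [ 1.1e-04  1.5e-04 -6.0e-05]
   via [ 545. -110.  217.] z [ 0.62 -0.18 -0.77]
   via [ 545. -110.  216.] z [ 0.62 -0.18 -0.77]
   via [ 545. -110.  216.] z [ 0.62 -0.18 -0.77]
```

No contact yet, and I haven't reached the flange by feel. Another 0.5–1 mm at a time.

Call:
servo_tool:
  series:
    - {"tx": 0,"ty": 0,"tz": 0.01,"rx": 0,"ry": 0,"rz": 0,"claw": -1}
    - {"tx": 0,"ty": 0,"tz": 0,"rx": 0,"ry": 0,"rz": 0,"claw": -1}

```text
clock: 13.65
eef_pos: [544.9, -110.4, 216.6]
eef_rot: [0.561, 0.753, 0.119, 0.322]
wrist_force: [-4.6, 1.1, -1.7]
gripper_width: 0.341
```

Call:
servo_tool:
  series:
    - {"tx": 0,"ty": 0,"tz": 0.01,"rx": 0,"ry": 0,"rz": 0,"claw": -1}
    - {"tx": 0,"ty": 0,"tz": 0,"rx": 0,"ry": 0,"rz": 0,"claw": -1}

```text
clock: 13.82
eef_pos: [544.9, -110.4, 216.6]
eef_rot: [0.561, 0.753, 0.119, 0.322]
wrist_force: [-10.7, 1.8, 4.4]
gripper_width: 0.342
```

```bash
python3 go.py 0 3
```

```text
clock 13.8167 under in shaft frame [ 0.4  -0.03 -0.1 ] axis err deg [0.04 0.14 0.  ] spin y-axis 32.96
F shaft [-5.4 -1.3 10.3] M [0.16 1.35 0.01] w 0.34172211597856156 q [-0.18 -0.01  2.15 -0.23  0.31 -0.27]
n 3 t [ 0.0012 -0.0015 -0.0005] r [ 1.7e-04  2.1e-04 -8.0e-05]
   via [ 545. -110.  216.] z [ 0.62 -0.18 -0.76]
   via [ 545. -110.  216.] z [ 0.62 -0.18 -0.77]
   via [ 545. -110.  216.] z [ 0.62 -0.18 -0.77]
```

The force rose firmly (about 14 N axial) exactly at height -0.1 mm, so it's on the flange. I'll ease the preload, open and back out along the axis.

Call:
servo_tool:
  series:
    - {"tx": 0,"ty": 0,"tz": -0.007,"rx": 0,"ry": 0,"rz": 0,"claw": -1}
    - {"tx": 0,"ty": 0,"tz": 0,"rx": 0,"ry": 0,"rz": 0,"claw": 0}
    - {"tx": 0,"ty": 0,"tz": 0,"rx": 0,"ry": 0,"rz": 0,"claw": 0.7}
    - {"tx": 0,"ty": 0,"tz": 0,"rx": 0,"ry": 0,"rz": 0,"claw": 0.7}
    - {"tx": 0,"ty": 0,"tz": 0,"rx": 0,"ry": 0,"rz": 0,"claw": 0.7}

```text
clock: 14.23
eef_pos: [546.3, -110.6, 217.2]
eef_rot: [0.561, 0.753, 0.12, 0.323]
wrist_force: [-0.6, -1.3, 0.4]
gripper_width: 0.847
```

Call:
servo_tool:
  series:
    - {"tx": 0,"ty": 0,"tz": 0,"rx": 0,"ry": 0,"rz": 0,"claw": 0.7}
    - {"tx": 0,"ty": 0,"tz": 0,"rx": 0,"ry": 0,"rz": 0,"claw": 0.7}
    - {"tx": 0,"ty": 0,"tz": 0,"rx": 0,"ry": 0,"rz": 0,"claw": 0.7}

```text
clock: 14.48
eef_pos: [545.5, -110.5, 216.1]
eef_rot: [0.561, 0.753, 0.119, 0.322]
wrist_force: [0.0, -0.6, 0.4]
gripper_width: 0.847
```

```bash
python3 go.py 0 3
```

```text
clock 14.4833 under in shaft frame [ 0.53  0.09 -0.78] axis err deg [0.03 0.12 0.  ] spin y-axis 32.97
F shaft [ 0.4 -0.6  0.2] M [ 0.05  0.3  -0.01] w 0.8467749387974645 q [-0.18 -0.01  2.15 -0.23  0.31 -0.27]
n 3 t [ 0.001  -0.0022 -0.0035] r [ 1.6e-04  1.7e-04 -6.0e-05]
   via [ 545. -110.  216.] z [ 0.62 -0.18 -0.77]
   via [ 545. -110.  216.] z [ 0.62 -0.18 -0.77]
   via [ 545. -110.  216.] z [ 0.62 -0.18 -0.77]
```

Call:
servo_tool:
  series:
    - {"tx": 0,"ty": 0,"tz": -0.1,"rx": 0,"ry": 0,"rz": 0,"claw": 0.7}
    - {"tx": 0,"ty": 0,"tz": -0.25,"rx": 0,"ry": 0,"rz": 0,"claw": 0.7}
    - {"tx": 0,"ty": 0,"tz": -0.4,"rx": 0,"ry": 0,"rz": 0,"claw": 0.7}
    - {"tx": 0,"ty": 0,"tz": -0.4,"rx": 0,"ry": 0,"rz": 0,"claw": 0.7}
    - {"tx": 0,"ty": 0,"tz": -0.4,"rx": 0,"ry": 0,"rz": 0,"claw": 0.7}

```text
clock: 14.9
eef_pos: [472.1, -89.0, 305.9]
eef_rot: [0.561, 0.754, 0.119, 0.321]
wrist_force: [0.6, 0.0, -0.1]
gripper_width: 0.849
```

Call:
servo_tool:
  series:
    - {"tx": 0,"ty": 0,"tz": -0.3,"rx": 0,"ry": 0,"rz": 0,"claw": 0.7}
    - {"tx": 0,"ty": 0,"tz": 0,"rx": 0,"ry": 0,"rz": 0,"claw": 0.7}
    - {"tx": 0,"ty": 0,"tz": 0,"rx": 0,"ry": 0,"rz": 0,"claw": 0.7}

```text
clock: 15.15
eef_pos: [459.4, -85.1, 323.7]
eef_rot: [0.56, 0.753, 0.12, 0.323]
wrist_force: [-0.3, -0.1, -1.5]
gripper_width: 0.852
```

Run:
```python
from tr import *
T0,s=cur(); a=grab('wrist','w7'); b=grab('scene','s7')
L=(pts(a).reshape(-1,3)-root)@R; r=np.hypot(L[:,0],L[:,1])
p=L[(r>45)&(r<88)&(L[:,2]>2)&(L[:,2]<40)]; c=p.mean(0); n=np.linalg.svd(p-c,full_matrices=False)[2][2]; n*=np.sign(n[2])
print('plate upper h',np.median(p[:,2]),'(14 home, 23 on pins) normal',n.round(4),len(p))
g=L[(r<40)&(L[:,2]>50)&(L[:,2]<80)]; print('grip top',np.median(g[:,2]),cv2.minAreaRect(g[:,:2].astype(np.float32)))
print(s['clock'],s['wrist_force'],s['eef_pos'])
cv2.imwrite('pics/c7.png',np.hstack([cv2.resize(a['image'],(400,300)),cv2.resize(b['image'][150:330,160:400],(400,300),interpolation=cv2.INTER_CUBIC)])[:,:,::-1])
```

```text
plate upper h 14.142806812839705 (14 home, 23 on pins) normal [-5.e-04  1.e-04  1.e+00] 22685
grip top 57.91111191970887 ((-1.301009178161621, 0.4379615783691406), (29.879749298095703, 63.7606201171875), 32.07966995239258)
15.15 [-0.25325951 -0.11738851 -1.54873808] [459.3983354  -85.07493422 323.73253178]
```

View pics/c7.png

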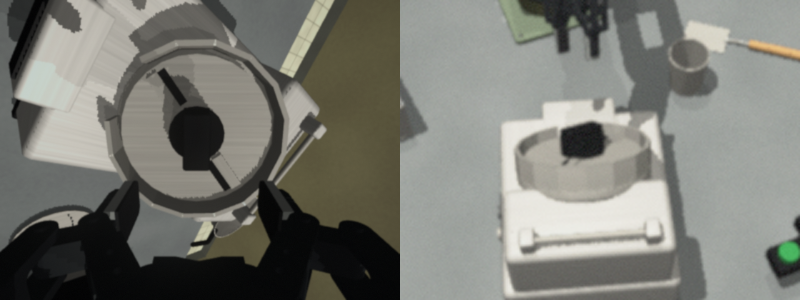

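The disc is flat on the flange inside the chamber, with its plate at 14.1 mm and normal aligned. The gripper is clear. Handing in.

```bash
python3 -c "
from cell import robot
print(robot.hand_in())"
```

```text
the job is handed in; nothing more can be done
None
```

The slicing disc is hanging on the drive shaft, seated fully home on the flange and let go, and I handed the job in at about 15 s of the 64 s.

**How it went:** I read the pin angle (33°) with the wrist camera before picking up the disc and set the grip to match. The slots passed over the pins while sliding on, so no turning on the shaft was needed. Contact came only at the flange, with at most about 15 N along the shaft.

**Last checks:**
- **Plate:** its upper face is 14.1 mm above the flange (14 is home, 23 would be riding on the pins), and it lies parallel to the flange.
- **Grip:** its top is at 57.9 mm against 58 expected, at about 32° and within 1.5 mm of the axis.
- **Gripper:** it is well clear of the disc, with about zero force at the wrist.
- **Other items:** I never touched the shredder, bottle, beaker or turner. The final pictures show the beaker and turner in place, but I did not re-measure any of the four.

**What disagreed or failed:**
- **Reported TCP:** it lay about 34 mm beyond the fingertips the camera showed. The first grasp closed on air just above the grip, touching nothing. I went by the camera after that.
- **First move calls:** they were refused because the rows lacked some keys, and the arm did not move.

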